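# Snug a pump cover down evenly at the repair table

### The arm

A 7-joint arm with a two-finger parallel gripper is mounted at the origin on the work surface. World frame = base frame: x ahead of the robot, y to its left, z up, the work surface at z = 0. Lengths are in m, angles in rad, forces in N, time in s.
With the tool pointing down it reaches from about 0.425 to 0.925 m from the base axis. Payload 6.8 kg.
Tool frame: the origin (TCP) lies midway between the tips of the shut fingers; the grasp point (between the pads) lies behind it (env.grip_point_offset is the z of the grasp point in the tool frame, in m); z points along the fingers, y is the direction in which the jaws open and shut (so a half turn about z gives the same grasp; the last joint's range is limited). The gripper opens to 85 mm and grips with 20 to 120 N. Pads are 22 mm wide; open, the fingers measure 114 mm over their backs; the gripper's body (76 mm by 85 mm) begins 54 mm behind the grasp point. The pads swing forward as they close: fully open they stand 13 mm farther back than shut.
Start: joints at [1.141, 0.477, 0.022, 1.555, -0.011, 1.109, -0.083], TCP at [0.213, -0.64, 0.231] pointing down, gripper open.
Joint ranges: [-2.96, 2.96], [-0.34, 2.1], [-1.41, 1.46], [0.24, 2.44], [-1.37, 4.51], [0.17, 1.92], [-2.96, 2.96]. Speed limits (rad/s): [2.39, 2.39, 3.14, 3.14, 3.14, 3.14, 3.14].

### API

Orientations are given as a rotation vector (axis times angle).
In Python, from plant import env gives the robot as it stands.
- The arm moves only by the tool arm_command, never from a script. Its argument "increments" is one flat list of numbers, 7 for each row, row after row: the shift along the tool's x, y, z in m, then the turn, a rotation vector about the tool's x, y, z in degrees, then the opening, from 0 (shut) to 1 (fully open). A call has 1 to 10 rows; each row shifts and turns the commanded pose from where the row before left it, along the tool's axes as they then stand; what a row does not reach is not made up. A row lasts 1/8 s, in which the tool goes at most 62.5 mm and 10.7 degrees, less where a joint would pass 70% of its speed; a pose out of reach is approached as far as the arm can. A call is refused whole if a number of a shift passes 0.0625 or a number of a turn 10.7, either way. A call with a gripper value outside its range is refused whole. The fingers move at their own pace and stop on an object; "squeeze" is the grip in N (left out, the last holds). Time passes only in rows, so rows that do not move let the fingers close. It gives the time, the measured TCP pose, the force and the opening at its end, in the units of the state.
- env.get_state(): the state, without advancing time (a new reading comes with each control period).
- env.capture(name): name is "side" or "top" or "wrist"; returns (picture, depth): 420x560x3 uint8, red, green, blue; 420x560 float32, m along the optical axis (not along the pixel's ray), 0 where there is no reading.
- env.get_calibration(name): a dict with "fx", "fy", "cx", "cy" (pixels), "xyz" and "orientation" of the camera in the world. Camera axes: x right, y up, looking along -z (the intrinsics and any distortion apply to the point x, -y, -z); pixel columns grow to the right and rows downward; lengths in m; the calibration is good to about 2 mm. The wrist camera is an equidistant fisheye: a pixel r from the principal point sees the ray r / f radians off the axis. A picture is of the moment at which its call begins: read the wrist's pose just before it. get_calibration takes no time and is no camera call; for the wrist camera it gives the pose at the moment of the call.
- env.job_done(): hands the job in, once; it reports no verdict.
Trained networks look in the newest picture that a camera, given by its name, has taken for a name from the list of things; names that differ only in an ending like _2 or _b are one class to them, and where a whole thing is asked for, a point or a joint stands for the part that bears it (a point fixed in the world has none). Each returns a list of dicts, best first, with "score" (0 to 1); they miss things now and then, are a little off and sometimes report something else, mostly with a low value. They report only what shows in the picture. A call takes as long as a camera call.
- env.look_for(camera, label): "xy" ([column, row] in pixels, amid what is visible of it).
The state is a dict: "time_s": time; "joint_positions": joint angles; "qvel": joint speeds; "joint_torque": joint torques, N m; "eef_pos": TCP position; "orientation": TCP orientation; "ft_force": force on the tool from outside, world axes, zero at the start; "ft_torque": the same for the moment, N m; "width": opening from 0.0 (shut) to 1.0 (fully open).
Only numpy, scipy, OpenCV 4.12 (cv2) and the standard library are available. Lean on these libraries where they do the work, as an engineer would, in place of code of your own. Each camera call takes 0.05 s, during which the arm holds its last target.

### The job

The four hand nuts of the pump's round cover are loose: tighten them crosswise in two rounds so that the cover goes down evenly on its gasket. First nip one opposite pair lightly (about 0.4 N m) while the other two are still loose, then nip the other pair as lightly; only then go round crosswise again until every nut is firmly snug (about 0.6 N m), feeling the torque and overtightening none. Never let the cover get cocked, leave the other things on the table alone, and let go of the pump at the end.

Things in the scene. Friction and masses are not known exactly. Their poses are not given: they have to be found in the camera images.
- nut_1: steel hand nut, a hub with a flat bar on top to grip: bar 44 mm long (its x), 10 mm thick (y), 22 mm high; below the bar a thin neck, then, 19 mm under the origin, the 22 mm wide hub. Origin: bar's centre, half-way up, on the turning axis; z up. Cover's top face 31 mm lower. The four nuts stand 62 mm from the cover's centre, 90 degrees apart: 1 is opposite 3, 2 opposite 4. Clockwise from above tightens
- nut_2: as nut_1. A nut goes down 5 mm per rad. It starts loose, an unknown 0.05 to 0.4 rad short of bearing on the cover. Its bar sits in a rubber bush, twisting 0.4 rad per N m before the hub follows, and floats up to 6 mm up and down on a soft spring (0.6 N/mm). The nut stays where it is left
- nut_3: as nut_1. Turning torque, read while standing still after a small turn: about 0.28 N m running free, and about 0.009 N m more per newton of clamp load once it bears. Lightly nipped is about 0.4 N m (13 N of load), firmly snug about 0.6 N m (34 N); over 0.8 N m (60 N) is overtightened. Torque grows by some 0.3 to 0.6 N m per rad of the bar
- nut_4: as nut_1. Tightening a neighbour takes some load off a nut already tightened, so all need turning again in the second round. The first round takes 0.4 to 1.1 rad of the bar per nut, the second 0.3 to 0.9, twist of the bush included
- cover: round aluminium pump cover, 172 mm across, 10 mm thick, with a black stub 34 mm across rising 22 mm above the plate in its centre. Origin: centre of its underside on the gasket, about 101 mm above the table; z up. The springy gasket under it lets it sink and tilt: one nut bearing alone cocks it by about 0.0025 rad per 10 N, and 0.0095 rad is too much.
- pump: the pump, fixed to the table standing on its motor end, 88 mm radius and about 96 mm high under the gasket; outlet pipe, 30 mm thick, 128 mm out from the centre towards its -x, 81 mm up. Origin: centre of its foot on the table; z up. Nut 1 lies 45 degrees from its +x towards its +y.
- wrench: steel spanner, 170 mm long, lying near the pump; bystander; origin at its middle
- old_gasket: worn black rubber ring, 68 mm across, lying near the pump; bystander; origin under its centre
- mug: white mug, 80 mm across, 95 mm tall; bystander; origin under its centre
- oil_can: plain steel can, 54 mm across, 130 mm tall; bystander; origin under its centre
- tape_roll: roll of tape, 90 mm across, 24 mm high; bystander; origin under its centre
- screwdriver: screwdriver, 190 mm long; bystander; origin at its middle
- meter: multimeter, 150 x 78 x 32 mm; bystander; origin under its centre

How it is judged:
By the outcome, as a careful person would: the job done as asked, in the order asked, and still so for the second after the job is handed in, with the robot touching nothing.
It also fails if it takes over 72 s, if anything falls off the work surface, if the arm or the gripper's body presses on something with over 40 N, if the wrist force passes 120 N, or if a joint passes its speed limit or range.

## Working session

There is one attempt and no reset: what is moved stays moved. The work goes in short steps, Python scripts to look and compute and a tool call to move; the robot and the scene stay as the last step left them, time stands still between calls to the robot, and variables do not carry over. Pictures are saved under pics/ and viewed, and the job is handed in when it is done.

Besides the shell and the picture viewer there is one more tool, called after "Emit:" by a JSON object that holds its "fn" and its "kwargs", one argument or row to a line. arm_command: Moves the arm, as the interface text tells. Its arguments: {"type":"object","properties":{"increments":{"type":"array"},"squeeze":{"type":"number"}},"required":["increments"]}

```bash
ls; mkdir -p pics
python3 - <<'E'
from plant import env
import cv2,numpy as np
s=env.get_state();print(s, env.grip_point_offset)
for n in ("top","side"):
    p,d=env.capture(n);cv2.imwrite(f"pics/{n}0.png",p[:,:,::-1]);np.save(f"pics/{n}0.npy",d)
    c=env.get_calibration(n);print(n,c)
    for l in ("nut_1","cover","pump"):
        print(l,[(np.round(r["xy"],1),round(r["score"],2)) for r in env.look_for(n,l)])
E
```

```text
pics
{'time_s': 0.0, 'joint_positions': array([ 1.14090448,  0.47779647,  0.02238525,  1.55645445, -0.01150439,
        1.10930805, -0.08309992]), 'qvel': array([-0.00059268, -0.00154028, -0.00080825, -0.00029211, -0.0009711 ,
        0.00014551,  0.00121498]), 'joint_torque': array([ 7.39846146e-04, -5.96453047e+01,  1.60787232e+00, -2.81203526e+01,
        1.23834264e-02,  9.31803079e-03,  4.00216948e-06]), 'eef_pos': array([ 0.21325156, -0.63980067,  0.23032777]), 'orientation': array([-3.09926163e+00, -5.02973621e-01,  6.98620668e-04]), 'ft_force': array([-0.24775858, -0.05356709,  0.27768799]), 'ft_torque': array([ 0.0246209, -0.0002225, -0.0031935]), 'width': 0.9972178251790248} -0.0187
top {'fx': 542.6690865746932, 'fy': 542.6690865746932, 'cx': 287.3043993779, 'cy': 207.673236386068, 'xyz': array([ 0.38124775, -0.11297781,  1.44846475]), 'orientation': array([ 0.12550542, -0.11273522, -1.58070448])}
nut_1 [(array([304.9, 201.8]), 0.54), (array([275.9, 195.2]), 0.49)]
cover [(array([290. , 216.5]), 0.93)]
pump [(array([283.5, 253.2]), 0.67)]
side {'fx': 509.24195819230226, 'fy': 509.24195819230226, 'cx': 277.82980076790153, 'cy': 205.46449489051255, 'xyz': array([ 0.48737367, -1.27393878,  0.80339582]), 'orientation': array([ 1.04806926, -0.06210521, -0.05394746])}
nut_1 [(array([284.5, 195.8]), 0.68), (array([248.1, 211.9]), 0.61), (array([250.8, 196.1]), 0.59), (array([283.6, 212.7]), 0.48)]
cover [(array([269.4, 213.3]), 0.65), (array([267.2, 238.9]), 0.54)]
pump [(array([267.9, 240.3]), 0.93)]
```

Run:
```python
import cv2
for n,(x,y) in (("top",(290,215)),("side",(268,225))):
    p=cv2.imread(f"pics/{n}0.png")
    c=p[y-60:y+75,x-90:x+90]
    cv2.imwrite(f"pics/{n}0c.png",cv2.resize(c,None,fx=4.4,fy=4.4,interpolation=cv2.INTER_CUBIC))
```

```text
(no output)
```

View pics/top0.png

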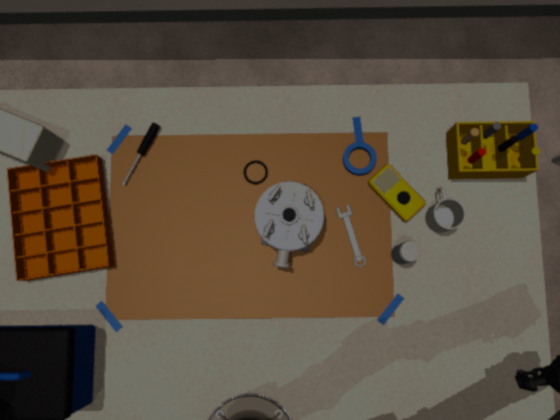

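View pics/side0.png

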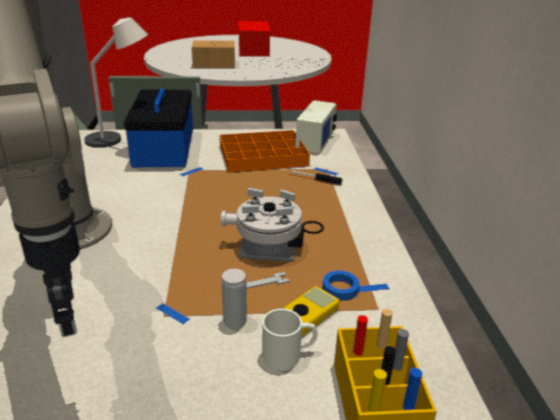

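```bash
sleep 1; ls pics
```

```text
side0.npy
side0.png
side0c.png
top0.npy
top0.png
top0c.png
```

View pics/top0c.png

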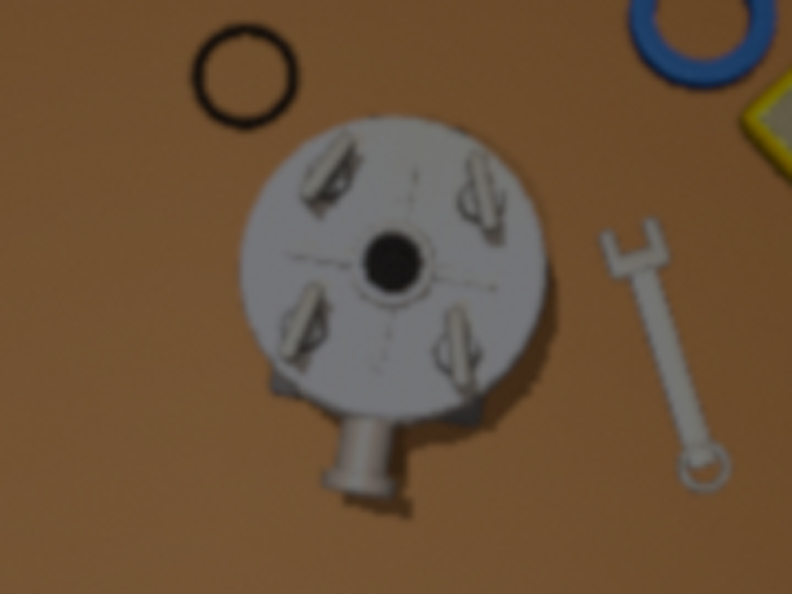

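View pics/side0c.png

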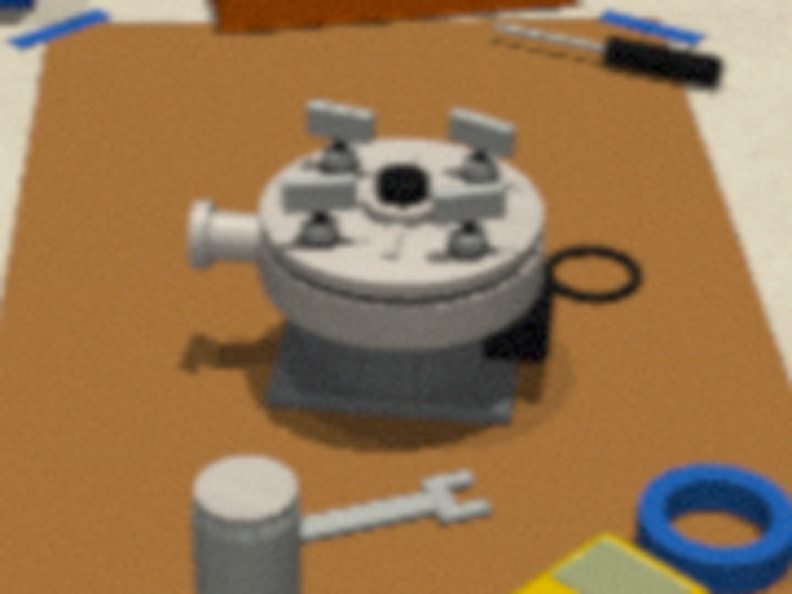

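```bash
cat > h.py <<'E'
import numpy as np,cv2
from scipy.spatial.transform import Rotation as R
def ray(c,u,v,fish=False):
    if fish:
        dx=(u-c['cx'])/c['fx'];dy=(v-c['cy'])/c['fy'];r=np.hypot(dx,dy)
        k=np.sin(r)/r if r>1e-9 else 1
        d=np.array([dx*k,-dy*k,-np.cos(r)])
    else: d=np.array([(u-c['cx'])/c['fx'],-(v-c['cy'])/c['fy'],-1.])
    return R.from_rotvec(c['orientation']).apply(d)
def at_z(c,u,v,z,fish=False):
    d=ray(c,u,v,fish);return c['xyz']+d*(z-c['xyz'][2])/d[2]
def proj(c,p,fish=False):
    q=R.from_rotvec(c['orientation']).inv().apply(np.atleast_2d(p)-c['xyz'])
    x,y,z=q[:,0],-q[:,1],-q[:,2]
    if fish:
        rr=np.hypot(x,y);t=np.arctan2(rr,z);k=np.where(rr>1e-9,t/np.maximum(rr,1e-9),1/z)
        return np.c_[c['cx']+c['fx']*x*k,c['cy']+c['fy']*y*k]
    return np.c_[c['cx']+c['fx']*x/z,c['cy']+c['fy']*y/z]
def down(yaw):
    # tool x axis at yaw in world, z down
    c,s=np.cos(yaw),np.sin(yaw)
    return R.from_matrix(np.array([[c,s,0],[s,-c,0],[0,0,-1]]))
def state(env):
    s=env.get_state();Rm=R.from_rotvec(s['orientation']);X=Rm.as_matrix()
    return s,Rm,np.arctan2(X[1,0],X[0,0])
def plan(env,tcp,yaw):
    s,Rm,y=state(env)
    dp=Rm.inv().apply(np.array(tcp)-s['eef_pos'])
    dr=np.degrees((Rm.inv()*down(yaw)).as_rotvec())
    return dp,dr
E
python3 - <<'E'
from h import *
from plant import env
c=env.get_calibration("top")
p=at_z(c,289.1,214.8,.133);print("stub",p)
for n,(x,y) in dict(ul=(333,168),ur=(484,185),lr=(459,346),ll=(304,322)).items():
    print(n,at_z(c,200+x/4.4,155+y/4.4,.150)-p)
print("pipe",at_z(c,200+360/4.4,155+490/4.4,.081)-p)
w=env.get_calibration("wrist");s,Rm,y=state(env)
print(w,"cam in tool",Rm.inv().apply(w['xyz']-s['eef_pos']),np.degrees(y)); print((Rm.inv()*R.from_rotvec(w['orientation'])).as_matrix().round(2))
E
```

```text
stub [ 0.56434122 -0.10771852  0.133     ]
ul [0.05113241 0.03185605 0.017     ]
ur [ 0.04042881 -0.05135139  0.017     ]
lr [-0.04854894 -0.03602803  0.017     ]
ll [-0.03422132  0.04852131  0.017     ]
pipe [-0.12305495  0.02017065 -0.052     ]
{'fx': 325.19226210127806, 'fy': 325.19226210127806, 'cx': 283.29321322330975, 'cy': 214.4158097755162, 'xyz': array([ 0.29332365, -0.6144056 ,  0.37437207]), 'orientation': array([-0.28427446,  0.20564797, -1.23624772])} cam in tool [ 0.08395176  0.00067258 -0.14319969] 18.439494624792435
[[ 0.    0.95  0.32]
 [ 1.   -0.    0.  ]
 [ 0.    0.32 -0.95]]
```

```bash
cat >> h.py <<'E'
def rows(env,tcp,yaw_deg,op,n=None,start=None):
    s,Rm,y=state(env)
    p0=s['eef_pos'] if start is None else np.array(start[0]);
    tot=yaw_deg-np.degrees(y)
    tot=(tot+180)%360-180 if abs(tot)>200 else tot
    d=np.array(tcp)-p0
    if n is None: n=int(max(np.ceil(abs(tot)/10.5),np.ceil(np.linalg.norm(d)/.055),1))
    out=[];p=p0.copy();Rc=Rm;tgt=down(np.radians(yaw_deg))
    fix=Rm  # interpolate: first row corrects tilt
    for i in range(n):
        yi=np.degrees(y)+tot*(i+1)/n
        pi=p0+d*(i+1)/n
        dp=np.round(Rc.inv().apply(pi-p),4)
        Rt=down(np.radians(yi));dr=np.round(np.degrees((Rc.inv()*Rt).as_rotvec()),1)
        out.append([*dp,*dr,op]);p=p+Rc.apply(dp);Rc=Rc*R.from_rotvec(np.radians(dr))
    print("n",n,"end",p.round(4)); print(", ".join(" ".join(f"{v:g}," for v in r).rstrip(',') for r in out))
E
python3 - <<'E'
from h import *
from plant import env
rows(env,[.564,-.108,.26],165,0.4)
E
```

```text
n 14 end [ 0.5639 -0.108   0.26  ]
0.0358, -0.0281, -0.0021, -0, 0, -10.5, 0.4, 0.0403, -0.0212, -0.002, -0, 0, -10.4, 0.4, 0.0435, -0.0135, -0.0021, -0, -0, -10.5, 0.4, 0.0452, -0.0054, -0.002, -0, -0, -10.5, 0.4, 0.0454, 0.0029, -0.0021, -0, -0, -10.4, 0.4, 0.0442, 0.0111, -0.002, -0, -0, -10.5, 0.4, 0.0414, 0.019, -0.0021, -0, -0, -10.5, 0.4, 0.0372, 0.0261, -0.002, -0, -0, -10.4, 0.4, 0.0319, 0.0325, -0.0021, -0, -0, -10.5, 0.4, 0.0255, 0.0378, -0.0021, -0, -0, -10.5, 0.4, 0.0181, 0.0417, -0.002, -0, -0, -10.5, 0.4, 0.0103, 0.0444, -0.0021, 0, -0, -10.4, 0.4, 0.002, 0.0454, -0.002, 0, -0, -10.5, 0.4, -0.0062, 0.0451, -0.0021, 0, -0, -10.5, 0.4
```

Emit:
{"fn": "arm_command", "kwargs": {
  "increments": [0.036, -0.028, -0.002, 0, 0, -10.5, 0.4, 0.04, -0.021, -0.002, 0, 0, -10.5, 0.4, 0.0435, -0.0135, -0.002, 0, 0, -10.5, 0.4, 0.045, -0.005, -0.002, 0, 0, -10.5, 0.4, 0.0455, 0.003, -0.002, 0, 0, -10.5, 0.4, 0.044, 0.011, -0.002, 0, 0, -10.5, 0.4, 0.0415, 0.019, -0.002, 0, 0, -10.5, 0.4, 0.037, 0.026, -0.002, 0, 0, -10.5, 0.4, 0.032, 0.0325, -0.002, 0, 0, -10.5, 0.4, 0.0255, 0.038, -0.002, 0, 0, -10.5, 0.4],
  "squeeze": 60
}}

```text
time_s: 1.65
eef_pos: [0.4639, -0.2592, 0.2516]
orientation: [1.48, 2.77, -0.0]
ft_force: [0.5, 0.1, -1.2]
width: 0.398
```

Emit:
{"fn": "arm_command", "kwargs": {
  "increments": [0.018, 0.0415, -0.002, 0, 0, -10.5, 0.4, 0.01, 0.0445, -0.002, 0, 0, -10.5, 0.4, 0.002, 0.0455, -0.002, 0, 0, -10.5, 0.4, -0.006, 0.045, -0.002, 0, 0, -10.5, 0.4]
}}

```text
time_s: 2.15
eef_pos: [0.5631, -0.1069, 0.2596]
orientation: [0.39, 3.117, -0.001]
ft_force: [-0.1, 0.1, 0.3]
width: 0.401
```

Run:
```python
from h import *
from plant import env
import pickle
s,Rm,y=state(env);print(s['time_s'],s['eef_pos'],np.degrees(y),s['joint_positions'].round(2),s['width'],s['ft_force'],s['ft_torque'],s['qvel'].round(3))
c=env.get_calibration("wrist");p,d=env.capture("wrist")
pickle.dump((c,p,d,s),open("w1.pkl","wb"));cv2.imwrite("pics/w1.png",p[:,:,::-1])
for l in ("nut_1","cover"):print(l,[(np.round(r["xy"],1),round(r["score"],2)) for r in env.look_for("wrist",l)])
```

```text
2.15 [ 0.56308904 -0.10688867  0.25960013] 165.75250481712212 [ 0.63  0.36 -0.7   1.74  0.26  1.13  1.18] 0.4007721156045972 [-0.14621791  0.13843387  0.27587052] [-0.02962443 -0.01751995  0.026799  ] [-0.41   0.287 -0.345 -0.316  0.275  0.179  0.668]
nut_1 [(array([240.3, 250.6]), 0.92), (array([230.8, 159.8]), 0.84), (array([336.1, 242.5]), 0.73), (array([327.8, 154.4]), 0.72)]
cover [(array([284.5, 195.5]), 0.75), (array([153. , 180.5]), 0.31), (array([187.6, 300.3]), 0.28)]
```

View pics/w1.png

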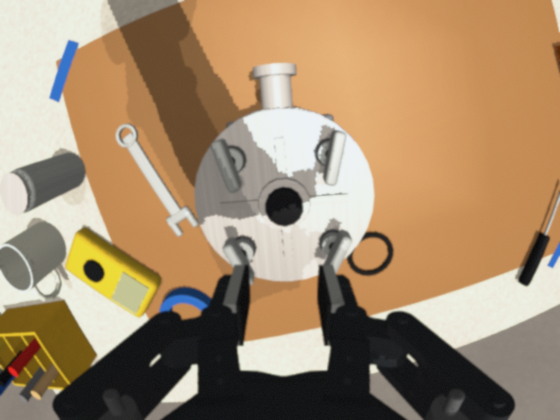

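Emit:
{"fn": "arm_command", "kwargs": {
  "increments": [-0.034, 0.009, 0.02, 0, 0, 0, 0.4, -0.034, 0.009, 0.02, 0, 0, 0, 0.4, 0, 0, 0, 0, 0, 0, 0.4, 0, 0, 0, 0, 0, 0, 0.4]
}}

```text
time_s: 2.8
eef_pos: [0.632, -0.1085, 0.2193]
orientation: [-0.401, -3.115, 0.001]
ft_force: [-0.2, 1.5, 0.3]
width: 0.401
```

Run:
```python
from h import *
from plant import env
import pickle
s,Rm,y=state(env);print(s['time_s'],s['eef_pos'],np.degrees(y),s['ft_force'],s['ft_torque'],s['qvel'].round(3))
c=env.get_calibration("wrist");p,d=env.capture("wrist")
pickle.dump((c,p,d,s),open("w2.pkl","wb"));cv2.imwrite("pics/w2.png",p[:,:,::-1])
for l in ("nut_1","cover"):
  for r in env.look_for("wrist",l): print(l,np.round(r["xy"],1),round(r["score"],2),at_z(c,*r["xy"],.145,True))
```

```text
2.8 [ 0.63201132 -0.10850696  0.21930461] 165.3369582949695 [-0.19061363  1.53265353  0.31137271] [0.04246192 0.05314936 0.0233229 ] [ 0.005 -0.021 -0.01   0.003  0.001 -0.     0.002]
nut_1 [194.4  77.8] 0.95 [ 0.51576436 -0.13963399  0.145     ]
nut_1 [209.8 197.1] 0.94 [ 0.59844148 -0.15353915  0.145     ]
nut_1 [324.2 187.3] 0.85 [ 0.61202449 -0.07409814  0.145     ]
nut_1 [320.6  69.3] 0.68 [ 0.53314145 -0.05759152  0.145     ]
nut_1 [256.1  10.3] 0.47 [ 0.48257646 -0.08806613  0.145     ]
cover [264.4 126.4] 0.76 [ 0.56125411 -0.10308392  0.145     ]
```

View pics/w2.png

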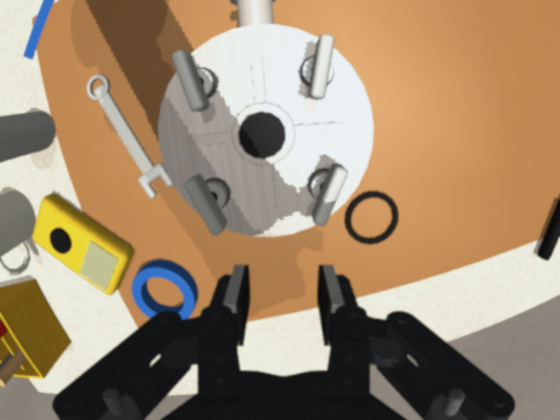

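Run:
```python
import cv2
p=cv2.imread("pics/w2.png")
for n,(x,y) in dict(n3=(165,45),n2=(290,30),n4=(175,165),n1=(295,155)).items():
    pass
a=[cv2.resize(p[y:y+70,x:x+75],None,fx=5.3,fy=4.28*5.3/4.28/5.3*5.3/4.28 if 0 else 5.3*0.8,interpolation=cv2.INTER_CUBIC) for x,y in ((165,43),(285,30),(175,165),(295,155))]
import numpy as np
cv2.imwrite("pics/w2c.png",np.vstack([np.hstack(a[:2]),np.hstack(a[2:])]));print(a[0].shape)
```

```text
(297, 398, 3)
```

View pics/w2c.png

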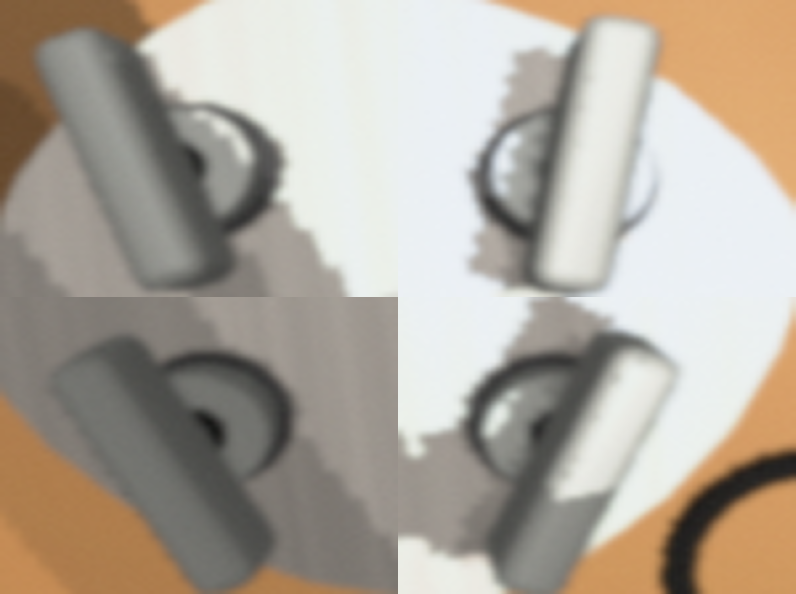

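```bash
cat > fit.py <<'E'
from h import *
import pickle
from scipy.optimize import least_squares
c,p,d,s=pickle.load(open("w2.pkl","rb"))
off={3:(165,43,0,0),2:(285,30,398,0),4:(175,165,0,297),1:(295,155,398,297)}
m={3:((73,42),(174,284)),2:((620,20),(573,286)),4:((90,360),(222,578)),1:((645,357),(545,583))}
P={}
for k,(e1,e2) in m.items():
    ox,oy,mx,my=off[k]
    px=[(ox+(x-mx)/5.307,oy+(y-my)/4.243) for x,y in (e1,e2)]
    A,B=[at_z(c,*q,.1545,True) for q in px]
    ang=np.degrees(np.arctan2(*(B-A)[1::-1]));P[k]=(A+B)[:2]/2
    u=((px[0][0]+px[1][0])/2,(px[0][1]+px[1][1])/2)
    print(k,"ctr",P[k].round(4),"len",np.linalg.norm(B-A).round(4),"yaw",ang.round(1),"depth",d[int(u[1]),int(u[0])])
    # height by depth
    dd=d[int(u[1]),int(u[0])];rv=ray(c,*u,True);ax=R.from_rotvec(c['orientation']).apply([0,0,-1])
    print("   pt",(c['xyz']+rv*dd/(rv@ax)).round(4))
# fit pump
def f(v):
    return np.concatenate([P[k]-v[:2]-.062*np.array([np.cos(v[2]+np.pi/4+(k-1)*np.pi/2),np.sin(v[2]+np.pi/4+(k-1)*np.pi/2)]) for k in P])
r=least_squares(f,[.56,-.107,-.16]);print(r.x,np.degrees(r.x[2]),(r.fun*1000).round(1))
# stub
print("stub",at_z(c,262,134,.133,True), "free-scale",)
def g(v):
    return np.concatenate([P[k]-v[:2]-v[3]*np.array([np.cos(v[2]+np.pi/4+(k-1)*np.pi/2),np.sin(v[2]+np.pi/4+(k-1)*np.pi/2)]) for k in P])
print(least_squares(g,[.56,-.107,-.16,.062]).x)
for k in range(1,5):
    a=r.x[2]+np.pi/4+(k-1)*np.pi/2;print(k,(r.x[:2]+.062*np.array([np.cos(a),np.sin(a)])).round(4))
E
python3 fit.py
```

```text
3 ctr [ 0.518 -0.142] len 0.0408 yaw 3.0 depth 0.19077942
   pt [ 0.5183 -0.142   0.1544]
2 ctr [ 0.5319 -0.0571] len 0.0417 yaw -22.2 depth 0.18822028
   pt [ 0.5322 -0.0573  0.1544]
4 ctr [ 0.6014 -0.1564] len 0.0399 yaw 7.4 depth 0.21898447
   pt [ 0.6014 -0.1566  0.1534]
1 ctr [ 0.6168 -0.0709] len 0.0389 yaw -31.4 depth 0.2159618
   pt [ 0.6165 -0.0708  0.1542]
[ 0.56702608 -0.10660611 -0.16776514] -9.612234572293426 [ 1.5  0.5  0.8 -1.1 -1.5  0.8 -0.8 -0.2]
stub [ 0.56653845 -0.1069658   0.133     ] free-scale
[ 0.56702608 -0.10660611 -0.16776521  0.06072259]
1 [ 0.6176 -0.0707]
2 [ 0.5311 -0.0561]
3 [ 0.5165 -0.1425]
4 [ 0.6029 -0.1572]
```

Run:
```python
from h import *
from plant import env
rows(env,[.617,-.0708,.175],148.6,0.4,2)
```

```text
n 2 end [ 0.617  -0.0708  0.175 ]
0.0121, 0.0162, 0.0226, -0, 0.1, 8.4, 0.4, 0.0143, 0.0142, 0.0226, -0, -0, 8.4, 0.4
```

Emit:
{"fn": "arm_command", "kwargs": {
  "increments": [0.0121, 0.0162, 0.022, 0, 0, 8.4, 0.4, 0.0143, 0.0142, 0.022, 0, 0, 8.4, 0.4, 0, 0, 0, 0, 0, 0, 0.4, 0, 0, 0, 0, 0, 0, 0.4]
}}

```text
time_s: 3.45
eef_pos: [0.6182, -0.0713, 0.1767]
orientation: [0.846, 3.023, -0.001]
ft_force: [0.8, -0.3, 0.5]
width: 0.4
```

Run:
```python
from h import *
from plant import env
rows(env,[.617,-.0708,.127],148.6,0.4,2)
s=env.get_state();print(s['ft_force'],s['ft_torque'],s['time_s'])
import pickle
c=env.get_calibration("wrist");p,d=env.capture("wrist")
cv2.imwrite("pics/w3.png",p[:,:,::-1])
for r in env.look_for("wrist","nut_1"): print(np.round(r["xy"],1),round(r["score"],2),at_z(c,*r["xy"],.145,True))
P=[ [.617+a*np.cos(np.radians(-31.4)),-.0708+a*np.sin(np.radians(-31.4)),.154] for a in (-.022,0,.022)]
print(proj(c,P,True))
```

```text
n 2 end [ 0.6169 -0.0708  0.127 ]
0.0007, -0.0001, 0.0248, 0, 0.1, 0.1, 0.4, 0.0007, -0.0001, 0.0249, 0, 0, 0, 0.4
[ 0.78771834 -0.28571849  0.46622791] [-0.06583297  0.01989427  0.02885433] 3.45
[225.8 108.6] 0.95 [ 0.5319347  -0.05468096  0.145     ]
[107.1 166.8] 0.92 [ 0.51790711 -0.13437793  0.145     ]
[284.4 242.8] 0.73 [ 0.6142813  -0.06798399  0.145     ]
[164.2 281.1] 0.69 [ 0.59792836 -0.1497791   0.145     ]
[[282.8078424  218.84984351]
 [282.69894536 255.34326074]
 [282.60428681 288.20901774]]
```

View pics/w3.png

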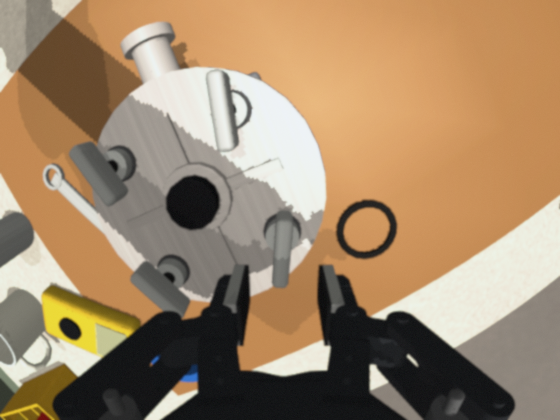

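Emit:
{"fn": "arm_command", "kwargs": {
  "increments": [0.0007, 0, 0.025, 0, 0, 0, 0.4, 0.0007, 0, 0.025, 0, 0, 0, 0.4, 0, 0, 0, 0, 0, 0, 0.4, 0, 0, 0, 0, 0, 0, 0, 0, 0, 0, 0, 0, 0, 0, 0, 0, 0, 0, 0, 0, 0, 0, 0, 0, 0, 0, 0, 0],
  "squeeze": 60
}}

```text
time_s: 4.42
eef_pos: [0.6166, -0.0711, 0.1259]
orientation: [0.851, 3.023, -0.002]
ft_force: [-0.6, -5.8, -0.1]
width: 0.107
```

```bash
cat > st.py <<'E'
from h import *
from plant import env
s,Rm,y=state(env)
F=Rm.inv().apply(s['ft_force'])
print("t",s['time_s'],"pos",s['eef_pos'].round(4),"yaw",round(np.degrees(y),1),"w",round(s['width'],3),"F",s['ft_force'].round(1),"Ftool",F.round(1),"T",s['ft_torque'].round(3),"j7",s['joint_positions'][6].round(2))
E
python3 st.py
```

```text
t 4.425 pos [ 0.6166 -0.0711  0.1259] yaw 148.6 w 0.107 F [-0.6 -5.8 -0.1] Ftool [-2.5 -5.3  0.1] T [-1.15   0.145 -0.143] j7 0.73
```

Emit:
{"fn": "arm_command", "kwargs": {
  "increments": [0, 0, 0, 0, 0, 6, 0, 0, 0, 0, 0, 0, 6, 0, 0, 0, 0, 0, 0, 0, 0, 0, 0, 0, 0, 0, 0, 0]
}}

```text
time_s: 4.92
eef_pos: [0.6167, -0.071, 0.1259]
orientation: [1.16, 2.918, -0.002]
ft_force: [-0.7, -6.5, 0.0]
width: 0.105
```

```bash
python3 st.py
```

```text
t 4.925 pos [ 0.6167 -0.071   0.1259] yaw 136.6 w 0.105 F [-0.7 -6.5  0. ] Ftool [-4.  -5.2 -0. ] T [-1.168  0.058  0.239] j7 0.55
```

Emit:
{"fn": "arm_command", "kwargs": {
  "increments": [0, 0, 0.0004, 0, 0, 5, 0, 0, 0, 0, 0, 0, 0, 0, 0, 0, 0, 0, 0, 0, 0]
}}

```text
time_s: 5.3
eef_pos: [0.6168, -0.071, 0.1255]
orientation: [1.286, 2.864, -0.002]
ft_force: [-0.9, -6.1, 0.6]
width: 0.104
```

```bash
python3 st.py
```

```text
t 5.3 pos [ 0.6168 -0.071   0.1255] yaw 131.6 w 0.104 F [-0.9 -6.1  0.6] Ftool [-3.9 -4.7 -0.6] T [-1.142  0.061  0.288] j7 0.47
```

Emit:
{"fn": "arm_command", "kwargs": {
  "increments": [0, 0, 0.0007, 0, 0, 8, 0, 0, 0, 0, 0, 0, 0, 0, 0, 0, 0, 0, 0, 0, 0]
}}

```text
time_s: 5.68
eef_pos: [0.6168, -0.071, 0.1248]
orientation: [1.483, 2.767, -0.002]
ft_force: [-0.3, -5.9, 0.5]
width: 0.102
```

```bash
python3 st.py
```

```text
t 5.675 pos [ 0.6168 -0.071   0.1248] yaw 123.6 w 0.102 F [-0.3 -5.9  0.5] Ftool [-4.7 -3.5 -0.5] T [-1.164  0.082  0.279] j7 0.35
```

Emit:
{"fn": "arm_command", "kwargs": {
  "increments": [0, 0, 0.0005, 0, 0, 6, 0, 0, 0, 0, 0, 0, 0, 0, 0, 0, 0, 0, 0, 0, 0]
}}

```text
time_s: 6.05
eef_pos: [0.6169, -0.0709, 0.1244]
orientation: [1.625, 2.686, -0.001]
ft_force: [-0.3, -5.9, 0.0]
width: 0.103
```

```bash
python3 st.py
```

```text
t 6.05 pos [ 0.6169 -0.0709  0.1244] yaw 117.7 w 0.103 F [-0.3 -5.9  0. ] Ftool [-5.1 -3.  -0. ] T [-1.17  -0.063  0.346] j7 0.26
```

Emit:
{"fn": "arm_command", "kwargs": {
  "increments": [0, 0, 0.0004, 0, 0, 5.5, 0, 0, 0, 0, 0, 0, 0, 0, 0, 0, 0, 0, 0, 0, 0]
}}

```text
time_s: 6.42
eef_pos: [0.617, -0.0709, 0.124]
orientation: [1.752, 2.605, -0.001]
ft_force: [-0.0, -6.4, 0.4]
width: 0.104
```

```bash
python3 st.py
```

```text
t 6.425 pos [ 0.617  -0.0709  0.124 ] yaw 112.2 w 0.104 F [-0.  -6.4  0.4] Ftool [-5.9 -2.4 -0.4] T [-1.187 -0.09   0.333] j7 0.17
```

```bash
cat > rd.py <<'E'
from h import *
from plant import env
T=[];F=[]
for i in range(6):
    env.capture("side");s=env.get_state();T.append(s['ft_torque'][2]);F.append(s['ft_force'])
s,Rm,y=state(env);F=np.mean(F,0)
print("t",s['time_s'],"pos",s['eef_pos'].round(4),"yaw",round(np.degrees(y),1),"F",F.round(1),"Tz",np.round(T,3),"MEAN",np.mean(T).round(3))
E
python3 rd.py
```

```text
t 6.725 pos [ 0.617  -0.0709  0.124 ] yaw 112.2 F [-0.  -5.3  0.5] Tz [0.326 0.371 0.413 0.372 0.324 0.349] MEAN 0.359
```

Emit:
{"fn": "arm_command", "kwargs": {
  "increments": [0, 0, 0.0004, 0, 0, 5, 0, 0, 0, 0, 0, 0, 0, 0, 0, 0, 0, 0, 0, 0, 0]
}}

```text
time_s: 7.1
eef_pos: [0.617, -0.0709, 0.1236]
orientation: [1.863, 2.526, -0.001]
ft_force: [0.5, -4.8, -0.3]
width: 0.104
```

```bash
python3 rd.py
```

```text
t 7.4 pos [ 0.617  -0.0709  0.1236] yaw 107.2 F [ 0.4 -5.4  0.7] Tz [0.335 0.326 0.353 0.335 0.375 0.334] MEAN 0.343
```

Emit:
{"fn": "arm_command", "kwargs": {
  "increments": [0, 0, 0.0004, 0, 0, 5, 0, 0, 0, 0, 0, 0, 0, 0, 0, 0, 0, 0, 0, 0, 0]
}}

```text
time_s: 7.78
eef_pos: [0.6171, -0.0709, 0.1232]
orientation: [1.972, 2.442, -0.001]
ft_force: [1.2, -5.4, 0.1]
width: 0.104
```

```bash
python3 rd.py
```

```text
t 8.075 pos [ 0.6171 -0.0709  0.1232] yaw 102.2 F [ 0.4 -5.8  0.8] Tz [0.377 0.396 0.396 0.356 0.419 0.368] MEAN 0.385
```

Emit:
{"fn": "arm_command", "kwargs": {
  "increments": [0, 0, 0.0002, 0, 0, 2, 0, 0, 0, 0, 0, 0, 0, 0, 0, 0, 0, 0, 0, 0, 0.4, 0, 0, 0, 0, 0, 0, 0.4, 0, 0, 0, 0, 0, 0, 0.4, 0, 0, -0.03, 0, 0, 0, 0.4, 0, 0, -0.025, 0, 0, 0, 0.4]
}}

```text
time_s: 8.95
eef_pos: [0.6163, -0.069, 0.178]
orientation: [-2.016, -2.409, -0.001]
ft_force: [0.2, -1.2, 0.1]
width: 0.398
```

```bash
python3 - <<'E'
from h import *
from plant import env
rows(env,[.5172,-.1425,.178],183,0.4)
E
python3 st.py
```

```text
n 8 end [ 0.5172 -0.1425  0.178 ]
-0.0069, -0.0138, -0, 0, -0, -10.4, 0.4, -0.0042, -0.0148, -0, 0, -0, -10.3, 0.4, -0.0015, -0.0154, -0, 0, -0, -10.4, 0.4, 0.0012, -0.0154, -0, 0, -0, -10.3, 0.4, 0.004, -0.0149, -0, 0, -0, -10.4, 0.4, 0.0066, -0.0139, -0, 0, -0, -10.3, 0.4, 0.009, -0.0125, -0, 0, -0, -10.4, 0.4, 0.0111, -0.0107, -0, 0, -0, -10.3, 0.4
t 8.95 pos [ 0.6163 -0.069   0.178 ] yaw 100.2 w 0.398 F [ 0.2 -1.2  0.1] Ftool [-1.2 -0.  -0.1] T [ 0.016 -0.046  0.004] j7 0.01
```

Emit:
{"fn": "arm_command", "kwargs": {
  "increments": [-0.0069, -0.0138, 0, 0, 0, -10.4, 0.4, -0.0042, -0.0148, 0, 0, 0, -10.3, 0.4, -0.0015, -0.0154, 0, 0, 0, -10.4, 0.4, 0.0012, -0.0154, 0, 0, 0, -10.3, 0.4, 0.004, -0.0149, 0, 0, 0, -10.4, 0.4, 0.0066, -0.0139, 0, 0, 0, -10.3, 0.4, 0.009, -0.0125, 0, 0, 0, -10.4, 0.4, 0.0111, -0.0107, 0, 0, 0, -10.3, 0.4, 0, 0, 0, 0, 0, 0, 0.4, 0, 0, 0, 0, 0, 0, 0.4]
}}

```text
time_s: 10.2
eef_pos: [0.5177, -0.1424, 0.1775]
orientation: [-0.076, 3.14, 0.001]
ft_force: [0.1, 0.5, 0.3]
width: 0.399
```

```bash
cat > look.py <<'E'
import sys
from h import *
from plant import env
import pickle
n=sys.argv[1]
s,Rm,y=state(env)
c=env.get_calibration("wrist");p,d=env.capture("wrist");pickle.dump((c,p,d,s),open(n+".pkl","wb"))
q=proj(c,s['eef_pos']+np.array([0,0,.154-s['eef_pos'][2]]),True)[0].astype(int);print("axis px",q)
cv2.imwrite(f"pics/{n}.png",p[:,:,::-1])
x0,y0=max(q[0]-90,0),max(q[1]-80,0);cr=p[y0:y0+130,x0:x0+180,::-1]
cv2.imwrite(f"pics/{n}c.png",cv2.resize(cr,None,fx=4.4,fy=4.4,interpolation=cv2.INTER_CUBIC));print("crop",x0,y0)
E
python3 st.py; python3 look.py w4
```

```text
t 10.2 pos [ 0.5177 -0.1424  0.1775] yaw -177.2 w 0.399 F [0.1 0.5 0.3] Ftool [-0.1  0.5 -0.3] T [-0.066 -0.036  0.057] j7 1.49
axis px [283 256]
crop 193 176
```

View pics/w4.png

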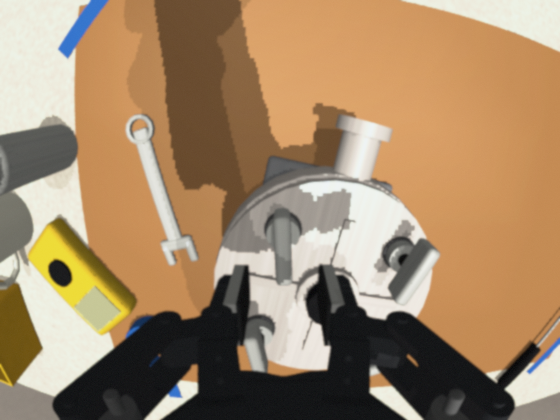

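Emit:
{"fn": "arm_command", "kwargs": {
  "increments": [0, 0, 0.025, 0, 0, 0, 0.4, 0, 0, 0.0255, 0, 0, 0, 0.4, 0, 0, 0, 0, 0, 0, 0.4, 0, 0, 0, 0, 0, 0, 0, 0, 0, 0, 0, 0, 0, 0, 0, 0, 0, 0, 0, 0, 0, 0, 0, 0, 0, 0, 0, 0]
}}

```text
time_s: 11.12
eef_pos: [0.5181, -0.1428, 0.1275]
orientation: [-0.08, 3.138, -0.0]
ft_force: [2.8, 0.9, 0.7]
width: 0.107
```

```bash
python3 rd.py
```

```text
t 11.425 pos [ 0.518  -0.1428  0.1272] yaw -177.1 F [3.9 0.5 0.6] Tz [ 0.015  0.05   0.079  0.027 -0.008  0.063] MEAN 0.038
```

Emit:
{"fn": "arm_command", "kwargs": {
  "increments": [0, 0, 0.0002, 0, 0, 10, 0, 0, 0, 0.0005, 0, 0, 6, 0, 0, 0, 0, 0, 0, 0, 0, 0, 0, 0, 0, 0, 0, 0]
}}

```text
time_s: 11.92
eef_pos: [0.518, -0.1434, 0.1265]
orientation: [0.353, 3.12, -0.001]
ft_force: [4.8, -0.4, 0.2]
width: 0.104
```

```bash
python3 st.py
```

```text
t 11.925 pos [ 0.518  -0.1434  0.1265] yaw 167.1 w 0.104 F [ 4.8 -0.4  0.2] Ftool [-4.7  0.7 -0.2] T [-0.312 -1.104  0.313] j7 1.19
```

Emit:
{"fn": "arm_command", "kwargs": {
  "increments": [0, 0, 0.0008, 0, 0, 8, 0, 0, 0, 0, 0, 0, 0, 0, 0, 0, 0, 0, 0, 0, 0]
}}

```text
time_s: 12.3
eef_pos: [0.5179, -0.1437, 0.1256]
orientation: [0.57, 3.088, -0.001]
ft_force: [5.8, -2.7, 0.9]
width: 0.103
```

```bash
python3 rd.py
```

```text
t 12.6 pos [ 0.5179 -0.1438  0.1256] yaw 159.1 F [ 5.2 -2.3  0.5] Tz [0.364 0.392 0.295 0.322 0.294 0.324] MEAN 0.332
```

Emit:
{"fn": "arm_command", "kwargs": {
  "increments": [0, 0, 0.0005, 0, 0, 6, 0, 0, 0, 0, 0, 0, 0, 0, 0, 0, 0, 0, 0, 0, 0]
}}

```text
time_s: 12.98
eef_pos: [0.5178, -0.144, 0.1251]
orientation: [0.731, 3.054, -0.002]
ft_force: [3.9, -2.8, 0.6]
width: 0.1
```

```bash
python3 rd.py
```

```text
t 13.275 pos [ 0.5178 -0.144   0.1251] yaw 153.1 F [ 4.7 -3.1  0.6] Tz [0.308 0.387 0.398 0.361 0.337 0.36 ] MEAN 0.358
```

Emit:
{"fn": "arm_command", "kwargs": {
  "increments": [0, 0, 0.0005, 0, 0, 6, 0, 0, 0, 0, 0, 0, 0, 0, 0, 0, 0, 0, 0, 0, 0]
}}

```text
time_s: 13.65
eef_pos: [0.5177, -0.1442, 0.1246]
orientation: [0.89, 3.011, -0.002]
ft_force: [4.9, -3.6, 1.0]
width: 0.105
```

```bash
python3 rd.py
```

```text
t 13.95 pos [ 0.5177 -0.1442  0.1246] yaw 147.1 F [ 4.7 -3.3  0.1] Tz [0.395 0.444 0.393 0.419 0.426 0.372] MEAN 0.408
```

Emit:
{"fn": "arm_command", "kwargs": {
  "increments": [0, 0, 0, 0, 0, 0, 0.4, 0, 0, 0, 0, 0, 0, 0.4, 0, 0, 0, 0, 0, 0, 0.4, 0, 0, -0.03, 0, 0, 0, 0.4, 0, 0, -0.024, 0, 0, 0, 0.4]
}}

```text
time_s: 14.58
eef_pos: [0.5167, -0.1427, 0.1788]
orientation: [-0.893, -3.011, -0.0]
ft_force: [0.2, -0.3, -0.1]
width: 0.399
```

```bash
python3 st.py
python3 - <<'E'
from h import *
from plant import env
rows(env,[.532,-.0573,.178],157.8,0.4)
E
```

```text
t 14.575 pos [ 0.5167 -0.1427  0.1788] yaw 147.0 w 0.399 F [ 0.2 -0.3 -0.1] Ftool [-0.4 -0.2  0.1] T [ 0.014 -0.026  0.026] j7 0.93
n 2 end [ 0.532  -0.0573  0.178 ]
0.0169, 0.04, 0.0004, -0, -0.1, -5.4, 0.4, 0.013, 0.0413, 0.0004, -0, 0, -5.4, 0.4
```

Emit:
{"fn": "arm_command", "kwargs": {
  "increments": [0.0169, 0.04, 0, 0, 0, -5.4, 0.4, 0.013, 0.0413, 0, 0, 0, -5.4, 0.4, 0, 0, 0, 0, 0, 0, 0.4, 0, 0, 0, 0, 0, 0, 0.4]
}}

```text
time_s: 15.08
eef_pos: [0.532, -0.0581, 0.178]
orientation: [-0.607, -3.081, 0.001]
ft_force: [0.2, -0.1, -0.5]
width: 0.402
```

```bash
python3 st.py; python3 look.py w5
```

```text
t 15.075 pos [ 0.532  -0.0581  0.178 ] yaw 157.7 w 0.402 F [ 0.2 -0.1 -0.5] Ftool [-0.2 -0.   0.5] T [-0.072  0.017 -0.007] j7 0.93
axis px [283 256]
crop 193 176
```

View pics/w5.png

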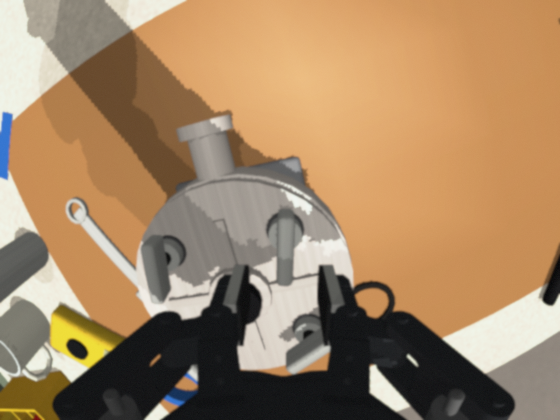

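Emit:
{"fn": "arm_command", "kwargs": {
  "increments": [0, 0.0005, 0.0255, 0, 0, 0, 0.4, 0, 0, 0.0255, 0, 0, 0, 0.4, 0, 0, 0, 0, 0, 0, 0.4, 0, 0, 0, 0, 0, 0, 0, 0, 0, 0, 0, 0, 0, 0, 0, 0, 0, 0, 0, 0, 0, 0, 0, 0, 0, 0, 0, 0]
}}

```text
time_s: 16.0
eef_pos: [0.5333, -0.0576, 0.1279]
orientation: [0.607, 3.081, -0.0]
ft_force: [0.9, -1.2, 0.3]
width: 0.096
```

```bash
python3 rd.py
```

```text
t 16.3 pos [ 0.5332 -0.0575  0.1275] yaw 157.7 F [ 1.7 -2.6  0.8] Tz [ 0.009 -0.002 -0.013 -0.033 -0.037 -0.014] MEAN -0.015
```

Emit:
{"fn": "arm_command", "kwargs": {
  "increments": [0, 0, 0.0002, 0, 0, 8, 0, 0, 0, 0.0005, 0, 0, 5, 0, 0, 0, 0, 0, 0, 0, 0, 0, 0, 0, 0, 0, 0, 0]
}}

```text
time_s: 16.8
eef_pos: [0.533, -0.058, 0.1267]
orientation: [0.95, 2.993, -0.002]
ft_force: [1.6, -4.4, 0.3]
width: 0.1
```

```bash
python3 rd.py
```

```text
t 17.1 pos [ 0.533  -0.058   0.1267] yaw 144.8 F [ 2.4 -4.7  0.8] Tz [0.297 0.234 0.325 0.258 0.311 0.264] MEAN 0.282
```

Running free. Small steps now.

Emit:
{"fn": "arm_command", "kwargs": {
  "increments": [0, 0, 0.0007, 0, 0, 8, 0, 0, 0, 0, 0, 0, 0, 0, 0, 0, 0, 0, 0, 0, 0]
}}

```text
time_s: 17.48
eef_pos: [0.5327, -0.0583, 0.1259]
orientation: [1.157, 2.92, -0.002]
ft_force: [1.7, -5.8, 0.3]
width: 0.104
```

```bash
python3 rd.py
```

```text
t 17.775 pos [ 0.5327 -0.0583  0.1259] yaw 136.8 F [ 2.3 -5.4  0.6] Tz [0.235 0.2   0.282 0.233 0.188 0.283] MEAN 0.237
```

Emit:
{"fn": "arm_command", "kwargs": {
  "increments": [0, 0, 0.0007, 0, 0, 8, 0, 0, 0, 0, 0, 0, 0, 0, 0, 0, 0, 0, 0, 0, 0]
}}

```text
time_s: 18.15
eef_pos: [0.5324, -0.0585, 0.1251]
orientation: [1.359, 2.832, -0.003]
ft_force: [1.3, -6.8, 0.2]
width: 0.101
```

```bash
python3 rd.py
```

```text
t 18.45 pos [ 0.5325 -0.0585  0.1251] yaw 128.7 F [ 1.  -6.2  1.2] Tz [0.29  0.271 0.271 0.298 0.274 0.218] MEAN 0.27
```

Emit:
{"fn": "arm_command", "kwargs": {
  "increments": [0, 0, 0.0006, 0, 0, 7, 0, 0, 0, 0, 0, 0, 0, 0, 0, 0, 0, 0, 0, 0, 0]
}}

```text
time_s: 18.82
eef_pos: [0.5322, -0.0587, 0.1244]
orientation: [1.529, 2.744, -0.004]
ft_force: [0.5, -5.7, 0.3]
width: 0.104
```

```bash
python3 rd.py
```

```text
t 19.125 pos [ 0.5322 -0.0587  0.1244] yaw 121.7 F [ 0.2 -6.3  1. ] Tz [0.341 0.287 0.328 0.32  0.321 0.318] MEAN 0.319
```

Emit:
{"fn": "arm_command", "kwargs": {
  "increments": [0, 0, 0.0005, 0, 0, 6, 0, 0, 0, 0, 0, 0, 0, 0, 0, 0, 0, 0, 0, 0, 0]
}}

```text
time_s: 19.5
eef_pos: [0.532, -0.0588, 0.1238]
orientation: [-1.671, -2.66, 0.004]
ft_force: [0.5, -6.9, 1.8]
width: 0.103
```

```bash
python3 rd.py
```

```text
t 19.8 pos [ 0.532  -0.0588  0.1239] yaw 115.7 F [ 0.2 -6.6  1.3] Tz [0.31  0.412 0.319 0.382 0.307 0.355] MEAN 0.347
```

Emit:
{"fn": "arm_command", "kwargs": {
  "increments": [0, 0, 0.0006, 0, 0, 7, 0, 0, 0, 0, 0, 0, 0, 0, 0, 0, 0, 0, 0, 0, 0]
}}

```text
time_s: 20.18
eef_pos: [0.5317, -0.0589, 0.1232]
orientation: [-1.83, -2.553, 0.005]
ft_force: [-0.5, -6.8, 1.2]
width: 0.104
```

```bash
python3 rd.py
```

```text
t 20.475 pos [ 0.5317 -0.0589  0.1232] yaw 108.7 F [-0.5 -6.5  0.8] Tz [0.38  0.393 0.34  0.339 0.343 0.374] MEAN 0.362
```

Emit:
{"fn": "arm_command", "kwargs": {
  "increments": [0, 0, 0.0005, 0, 0, 6, 0, 0, 0, 0, 0, 0, 0, 0, 0, 0, 0, 0, 0, 0, 0]
}}

```text
time_s: 20.85
eef_pos: [0.5314, -0.059, 0.1226]
orientation: [-1.961, -2.454, 0.006]
ft_force: [-1.3, -8.4, 1.6]
width: 0.106
```

```bash
python3 rd.py
```

```text
t 21.15 pos [ 0.5314 -0.059   0.1226] yaw 102.8 F [-0.9 -7.2  1.4] Tz [0.417 0.408 0.427 0.413 0.385 0.397] MEAN 0.408
```

Now release, go to nut 4 (0.6025,-0.157, bar yaw 187.4).

Emit:
{"fn": "arm_command", "kwargs": {
  "increments": [0, 0, 0, 0, 0, 0, 0.4, 0, 0, 0, 0, 0, 0, 0.4, 0, 0, 0, 0, 0, 0, 0.4, 0, 0, -0.03, 0, 0, 0, 0.4, 0, 0, -0.026, 0, 0, 0, 0.4]
}}

```text
time_s: 21.78
eef_pos: [0.5325, -0.0566, 0.1796]
orientation: [-1.96, -2.454, -0.0]
ft_force: [0.4, -0.7, 0.7]
width: 0.403
```

```bash
python3 st.py
python3 - <<'E'
from h import *
from plant import env
rows(env,[.602,-.1569,.178],187.4,0.4)
E
```

```text
t 21.775 pos [ 0.5325 -0.0566  0.1796] yaw 102.8 w 0.403 F [ 0.4 -0.7  0.7] Ftool [-0.7  0.2 -0.7] T [ 0.01  -0.017  0.013] j7 0.06
n 9 end [ 0.602  -0.1569  0.178 ]
-0.0126, 0.0051, 0.0002, -0, -0, -9.4, 0.4, -0.0132, 0.0029, 0.0001, -0, -0, -9.4, 0.4, -0.0135, 0.0008, 0.0002, -0, -0, -9.4, 0.4, -0.0135, -0.0015, 0.0002, -0, -0, -9.4, 0.4, -0.0131, -0.0037, 0.0001, 0, -0, -9.4, 0.4, -0.0122, -0.0057, 0.0002, 0, -0, -9.4, 0.4, -0.0112, -0.0077, 0.0002, 0, -0, -9.4, 0.4, -0.0098, -0.0094, 0.0001, 0, -0, -9.4, 0.4, -0.0081, -0.0108, 0.0002, 0, -0, -9.4, 0.4
```

Emit:
{"fn": "arm_command", "kwargs": {
  "increments": [-0.0126, 0.0051, 0, 0, 0, -9.4, 0.4, -0.0132, 0.0029, 0, 0, 0, -9.4, 0.4, -0.0135, 0.0008, 0, 0, 0, -9.4, 0.4, -0.0135, -0.0015, 0, 0, 0, -9.4, 0.4, -0.0131, -0.0037, 0.0005, 0, 0, -9.4, 0.4, -0.0122, -0.0057, 0.0005, 0, 0, -9.4, 0.4, -0.0112, -0.0077, 0, 0, 0, -9.4, 0.4, -0.0098, -0.0094, 0, 0, 0, -9.4, 0.4, -0.0081, -0.0108, 0, 0, 0, -9.4, 0.4, 0, 0, 0, 0, 0, 0, 0.4]
}}

```text
time_s: 23.02
eef_pos: [0.6022, -0.1581, 0.1776]
orientation: [0.196, -3.135, -0.001]
ft_force: [-0.1, 0.4, -0.3]
width: 0.397
```

```bash
python3 look.py w6; python3 st.py
```

```text
axis px [283 256]
crop 193 176
t 23.075 pos [ 0.6019 -0.1573  0.1777] yaw -172.9 w 0.4 F [-0.5 -0.7 -0.4] Ftool [ 0.6 -0.6  0.4] T [0.086 0.042 0.006] j7 1.55
```

View pics/w6.png

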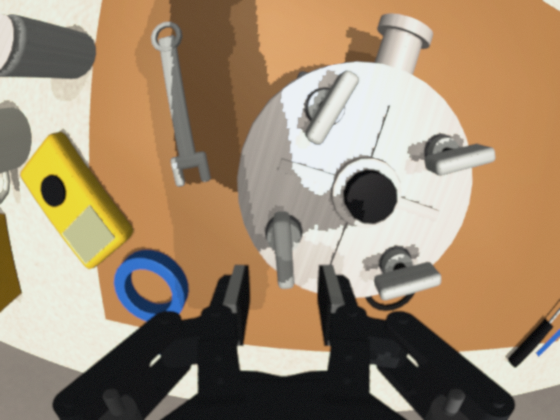

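Emit:
{"fn": "arm_command", "kwargs": {
  "increments": [0, 0, 0.025, 0, 0, 0, 0.4, 0, 0, 0.0255, 0, 0, 0, 0.4, 0, 0, 0, 0, 0, 0, 0.4, 0, 0, 0, 0, 0, 0, 0, 0, 0, 0, 0, 0, 0, 0, 0, 0, 0, 0, 0, 0, 0, 0, 0, 0, 0, 0, 0, 0]
}}

```text
time_s: 23.95
eef_pos: [0.6027, -0.1579, 0.1282]
orientation: [-0.2, 3.134, -0.001]
ft_force: [1.9, -2.0, 0.1]
width: 0.108
```

```bash
python3 rd.py
```

```text
t 24.25 pos [ 0.6026 -0.1578  0.1278] yaw -172.7 F [ 1.9 -3.  -0.1] Tz [0.163 0.109 0.156 0.159 0.086 0.121] MEAN 0.133
```

Emit:
{"fn": "arm_command", "kwargs": {
  "increments": [0, 0, 0.0002, 0, 0, 8, 0, 0, 0, 0.0005, 0, 0, 6, 0, 0, 0, 0, 0, 0, 0, 0, 0, 0, 0, 0, 0, 0, 0]
}}

```text
time_s: 24.75
eef_pos: [0.6027, -0.158, 0.1271]
orientation: [0.181, 3.135, -0.001]
ft_force: [3.8, -3.5, 0.2]
width: 0.109
```

```bash
python3 rd.py
```

```text
t 25.05 pos [ 0.6026 -0.158   0.127 ] yaw 173.4 F [ 2.7 -4.   0.2] Tz [0.227 0.266 0.259 0.274 0.236 0.259] MEAN 0.253
```

Emit:
{"fn": "arm_command", "kwargs": {
  "increments": [0, 0, 0.0007, 0, 0, 8, 0, 0, 0, 0, 0, 0, 0, 0, 0, 0, 0, 0, 0, 0, 0]
}}

```text
time_s: 25.42
eef_pos: [0.6027, -0.1581, 0.1264]
orientation: [0.399, 3.115, -0.001]
ft_force: [2.5, -3.9, 1.5]
width: 0.102
```

```bash
python3 rd.py
```

```text
t 25.725 pos [ 0.6027 -0.1581  0.1263] yaw 165.4 F [ 2.9 -4.1  0.5] Tz [0.31  0.236 0.253 0.248 0.23  0.24 ] MEAN 0.253
```

Emit:
{"fn": "arm_command", "kwargs": {
  "increments": [0, 0, 0.0006, 0, 0, 7, 0, 0, 0, 0, 0, 0, 0, 0, 0, 0, 0, 0, 0, 0, 0]
}}

```text
time_s: 26.1
eef_pos: [0.6026, -0.1582, 0.1257]
orientation: [0.589, 3.085, -0.001]
ft_force: [2.2, -5.2, 1.3]
width: 0.106
```

```bash
python3 rd.py
```

```text
t 26.4 pos [ 0.6026 -0.1581  0.1258] yaw 158.4 F [ 2.7 -4.5  0.7] Tz [0.343 0.276 0.359 0.316 0.367 0.256] MEAN 0.319
```

Emit:
{"fn": "arm_command", "kwargs": {
  "increments": [0, 0, 0.0007, 0, 0, 8, 0, 0, 0, 0, 0, 0, 0, 0, 0, 0, 0, 0, 0, 0, 0]
}}

```text
time_s: 26.78
eef_pos: [0.6026, -0.1583, 0.1251]
orientation: [0.802, 3.036, -0.001]
ft_force: [3.6, -4.9, 1.4]
width: 0.105
```

```bash
python3 rd.py
```

```text
t 27.075 pos [ 0.6026 -0.1582  0.1251] yaw 150.4 F [ 2.7 -4.9  0.6] Tz [0.358 0.412 0.328 0.356 0.364 0.364] MEAN 0.364
```

Emit:
{"fn": "arm_command", "kwargs": {
  "increments": [0, 0, 0.0004, 0, 0, 4, 0, 0, 0, 0, 0, 0, 0, 0, 0, 0, 0, 0, 0, 0, 0]
}}

```text
time_s: 27.45
eef_pos: [0.6026, -0.1583, 0.1247]
orientation: [0.908, 3.006, -0.001]
ft_force: [2.9, -5.0, 1.2]
width: 0.101
```

```bash
python3 rd.py
```

```text
t 27.75 pos [ 0.6026 -0.1583  0.1246] yaw 146.4 F [ 2.4 -5.3  0.9] Tz [0.433 0.396 0.398 0.391 0.44  0.421] MEAN 0.413
```

Emit:
{"fn": "arm_command", "kwargs": {
  "increments": [0, 0, 0, 0, 0, 0, 0.4, 0, 0, 0, 0, 0, 0, 0.4, 0, 0, 0, 0, 0, 0, 0.4, 0, 0, -0.03, 0, 0, 0, 0.4, 0, 0, -0.024, 0, 0, 0, 0.4]
}}

```text
time_s: 28.38
eef_pos: [0.6019, -0.1568, 0.179]
orientation: [-0.909, -3.007, -0.001]
ft_force: [1.3, -0.0, -0.4]
width: 0.399
```

```bash
python3 st.py
python3 - <<'E'
from h import *
from plant import env
rows(env,[.6172,-.0712,.175],110,0.4)
E
```

```text
t 28.375 pos [ 0.6019 -0.1568  0.179 ] yaw 146.4 w 0.399 F [ 1.3 -0.  -0.4] Ftool [-1.1  0.7  0.4] T [-0.041 -0.012  0.022] j7 0.92
n 4 end [ 0.6172 -0.0712  0.175 ]
0.0087, 0.0199, 0.001, 0, -0.1, 9.1, 0.4, 0.0117, 0.0184, 0.001, 0, 0, 9.1, 0.4, 0.0145, 0.0162, 0.001, 0, 0, 9.1, 0.4, 0.0168, 0.0138, 0.001, 0, 0, 9.1, 0.4
```

Emit:
{"fn": "arm_command", "kwargs": {
  "increments": [0.0087, 0.0199, 0.001, 0, 0, 9.1, 0.4, 0.0117, 0.0184, 0.001, 0, 0, 9.1, 0.4, 0.0145, 0.0162, 0.001, 0, 0, 9.1, 0.4, 0.0168, 0.0138, 0.001, 0, 0, 9.1, 0.4, 0, 0, 0, 0, 0, 0, 0.4, 0, 0, 0, 0, 0, 0, 0.4]
}}

```text
time_s: 29.12
eef_pos: [0.6172, -0.0727, 0.1742]
orientation: [-1.8, -2.575, 0.001]
ft_force: [-1.2, -0.2, -0.4]
width: 0.398
```

```bash
python3 look.py w7; python3 st.py
```

```text
axis px [282 259]
crop 192 179
t 29.175 pos [ 0.6172 -0.0732  0.1743] yaw 110.0 w 0.398 F [ 0.3 -0.9 -0.4] Ftool [-1.  -0.1  0.4] T [-0.005  0.087  0.018] j7 0.2
```

View pics/w7.png

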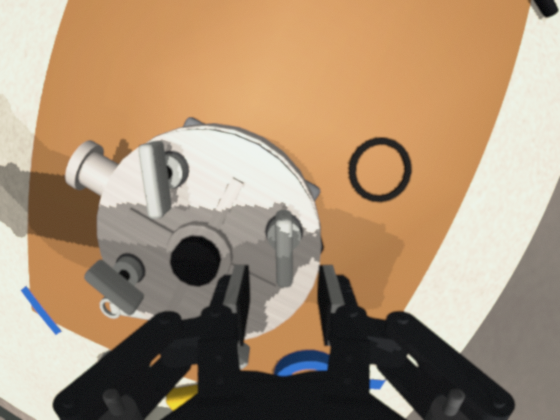

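Emit:
{"fn": "arm_command", "kwargs": {
  "increments": [0.0018, 0.0006, 0.025, 0, 0, 0, 0.4, 0, 0, 0.025, 0, 0, 0, 0.4, 0, 0, 0, 0, 0, 0, 0.4, 0, 0, 0, 0, 0, 0, 0, 0, 0, 0, 0, 0, 0, 0, 0, 0, 0, 0, 0, 0, 0, 0, 0, 0, 0, 0, 0, 0]
}}

```text
time_s: 30.05
eef_pos: [0.617, -0.0708, 0.1247]
orientation: [1.804, 2.572, -0.002]
ft_force: [-3.9, -2.2, 0.3]
width: 0.104
```

```bash
python3 st.py
```

```text
t 30.05 pos [ 0.617  -0.0708  0.1247] yaw 109.9 w 0.104 F [-3.9 -2.2  0.3] Ftool [-0.7 -4.5 -0.3] T [-0.652  0.762  0.059] j7 0.17
```

Emit:
{"fn": "arm_command", "kwargs": {
  "increments": [0, 0, 0, 0, 0, 8, 0, 0, 0, 0.0004, 0, 0, 7, 0, 0, 0, 0, 0, 0, 0, 0, 0, 0, 0, 0, 0, 0, 0]
}}

```text
time_s: 30.55
eef_pos: [0.6173, -0.0707, 0.1241]
orientation: [2.122, 2.316, -0.002]
ft_force: [-3.6, -4.7, 0.4]
width: 0.103
```

```bash
python3 rd.py
```

```text
t 30.85 pos [ 0.6173 -0.0707  0.1241] yaw 95.0 F [-3.  -3.5  0.9] Tz [0.446 0.463 0.409 0.465 0.412 0.393] MEAN 0.431
```

Emit:
{"fn": "arm_command", "kwargs": {
  "increments": [0, 0, 0.0004, 0, 0, 6, 0, 0, 0, 0.0005, 0, 0, 6, 0, 0, 0, 0, 0, 0, 0, 0, 0, 0, 0, 0, 0, 0, 0]
}}

```text
time_s: 31.35
eef_pos: [0.6174, -0.0708, 0.1233]
orientation: [2.351, 2.082, -0.001]
ft_force: [-2.8, -4.0, 0.9]
width: 0.102
```

```bash
python3 rd.py
```

```text
t 31.65 pos [ 0.6174 -0.0707  0.1233] yaw 83.0 F [-3.2 -4.   0.8] Tz [0.505 0.514 0.563 0.532 0.514 0.433] MEAN 0.51
```

Emit:
{"fn": "arm_command", "kwargs": {
  "increments": [0, 0, 0.0004, 0, 0, 6, 0, 0, 0, 0, 0, 0, 0, 0, 0, 0, 0, 0, 0, 0, 0]
}}

```text
time_s: 32.02
eef_pos: [0.6175, -0.0708, 0.1229]
orientation: [2.457, 1.956, -0.001]
ft_force: [-1.9, -4.7, 0.2]
width: 0.105
```

```bash
python3 rd.py
```

```text
t 32.325 pos [ 0.6175 -0.0708  0.1229] yaw 77.1 F [-2.6 -4.4  1.1] Tz [0.551 0.563 0.554 0.58  0.547 0.595] MEAN 0.565
```

Emit:
{"fn": "arm_command", "kwargs": {
  "increments": [0, 0, 0.0004, 0, 0, 6, 0, 0, 0, 0, 0, 0, 0, 0, 0, 0, 0, 0, 0, 0, 0]
}}

```text
time_s: 32.7
eef_pos: [0.6176, -0.0708, 0.1225]
orientation: [2.556, 1.825, -0.001]
ft_force: [-2.4, -5.3, 0.9]
width: 0.104
```

```bash
python3 rd.py
```

```text
t 33.0 pos [ 0.6176 -0.0708  0.1225] yaw 71.1 F [-2.4 -4.3  1. ] Tz [0.617 0.567 0.607 0.651 0.579 0.588] MEAN 0.601
```

Emit:
{"fn": "arm_command", "kwargs": {
  "increments": [0, 0, 0, 0, 0, 0, 0.4, 0, 0, 0, 0, 0, 0, 0.4, 0, 0, 0, 0, 0, 0, 0.4, 0, 0, -0.027, 0, 0, 0, 0.4, 0, 0, -0.025, 0, 0, 0, 0.4]
}}

```text
time_s: 33.62
eef_pos: [0.6176, -0.0694, 0.1749]
orientation: [-2.558, -1.823, -0.001]
ft_force: [0.6, -0.8, -0.4]
width: 0.404
```

```bash
python3 st.py
python3 - <<'E'
from h import *
from plant import env
rows(env,[.5178,-.1443,.175],157.5,0.4)
E
```

```text
t 33.625 pos [ 0.6176 -0.0694  0.1749] yaw 71.0 w 0.404 F [ 0.6 -0.8 -0.4] Ftool [-0.6  0.8  0.4] T [-0.009  0.009  0.012] j7 -0.41
n 9 end [ 0.5178 -0.1443  0.175 ]
-0.0115, -0.0078, -0, -0, -0, -9.6, 0.4, -0.01, -0.0095, -0, 0, -0, -9.6, 0.4, -0.0083, -0.0112, -0, 0, -0, -9.6, 0.4, -0.0063, -0.0123, -0.0001, 0, -0, -9.7, 0.4, -0.0042, -0.0132, 0, 0, -0, -9.6, 0.4, -0.0018, -0.0137, 0, 0, -0, -9.6, 0.4, 0.0004, -0.0139, -0, 0, -0, -9.6, 0.4, 0.0027, -0.0136, -0, 0, -0, -9.6, 0.4, 0.005, -0.0129, -0, 0, -0, -9.6, 0.4
```

Emit:
{"fn": "arm_command", "kwargs": {
  "increments": [-0.0115, -0.0078, 0, 0, 0, -9.6, 0.4, -0.01, -0.0095, 0, 0, 0, -9.6, 0.4, -0.0083, -0.0112, 0, 0, 0, -9.6, 0.4, -0.0063, -0.0123, 0, 0, 0, -9.6, 0.4, -0.0042, -0.0132, 0, 0, 0, -9.6, 0.4, -0.0018, -0.0137, 0, 0, 0, -9.6, 0.4, 0.0004, -0.0139, 0, 0, 0, -9.6, 0.4, 0.0027, -0.0136, 0, 0, 0, -9.6, 0.4, 0.005, -0.0129, 0, 0, 0, -9.6, 0.4, 0, 0, 0, 0, 0, 0, 0.4]
}}

```text
time_s: 34.88
eef_pos: [0.5171, -0.1453, 0.1744]
orientation: [0.622, 3.079, -0.0]
ft_force: [0.5, 0.1, 0.1]
width: 0.402
```

```bash
python3 look.py w8; python3 st.py
```

```text
axis px [283 259]
crop 193 179
t 34.925 pos [ 0.5177 -0.1446  0.1745] yaw 157.1 w 0.401 F [0.1 0.6 0.6] Ftool [ 0.1  0.6 -0.6] T [ 0.083 -0.009 -0.016] j7 1.13
```

View pics/w8.png

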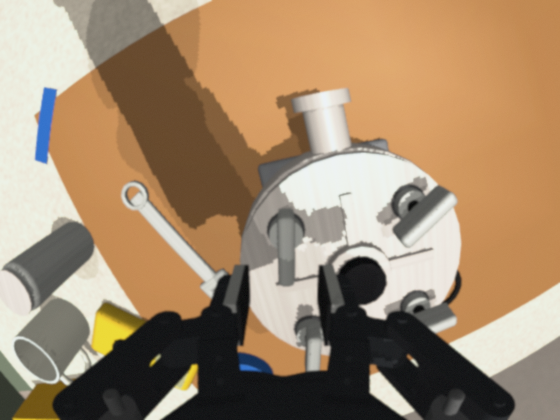

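Emit:
{"fn": "arm_command", "kwargs": {
  "increments": [0, 0, 0.025, 0, 0, 0, 0.4, 0, 0, 0.0245, 0, 0, 0, 0.4, 0, 0, 0, 0, 0, 0, 0.4, 0, 0, 0, 0, 0, 0, 0, 0, 0, 0, 0, 0, 0, 0, 0, 0, 0, 0, 0, 0, 0, 0, 0, 0, 0, 0, 0, 0]
}}

```text
time_s: 35.8
eef_pos: [0.5186, -0.1442, 0.1255]
orientation: [0.617, 3.078, 0.001]
ft_force: [1.7, 0.8, 0.2]
width: 0.106
```

```bash
python3 st.py
```

```text
t 35.8 pos [ 0.5186 -0.1442  0.1255] yaw 157.3 w 0.106 F [1.7 0.8 0.2] Ftool [-1.3  1.4 -0.2] T [ 0.33  -0.58   0.036] j7 1.09
```

Emit:
{"fn": "arm_command", "kwargs": {
  "increments": [0, 0, 0, 0, 0, 8, 0, 0, 0, 0.0004, 0, 0, 7, 0, 0, 0, 0, 0, 0, 0, 0, 0, 0, 0, 0, 0, 0, 0]
}}

```text
time_s: 36.3
eef_pos: [0.5182, -0.1449, 0.1248]
orientation: [1.01, 2.973, -0.0]
ft_force: [1.7, -0.3, 0.2]
width: 0.102
```

```bash
python3 rd.py
```

```text
t 36.6 pos [ 0.5181 -0.1448  0.1246] yaw 142.4 F [ 3.7 -1.6  0.7] Tz [0.445 0.449 0.414 0.464 0.424 0.458] MEAN 0.442
```

Emit:
{"fn": "arm_command", "kwargs": {
  "increments": [0, 0, 0.0006, 0, 0, 8, 0, 0, 0, 0, 0, 0, 0, 0, 0, 0, 0, 0, 0, 0, 0]
}}

```text
time_s: 36.98
eef_pos: [0.5178, -0.1452, 0.124]
orientation: [1.214, 2.896, -0.001]
ft_force: [4.6, -3.3, 1.4]
width: 0.1
```

```bash
python3 rd.py
```

```text
t 37.275 pos [ 0.5179 -0.1451  0.124 ] yaw 134.5 F [ 3.9 -3.1  0.2] Tz [0.489 0.445 0.512 0.502 0.497 0.469] MEAN 0.486
```

Emit:
{"fn": "arm_command", "kwargs": {
  "increments": [0, 0, 0.0007, 0, 0, 9, 0, 0, 0, 0, 0, 0, 0, 0, 0, 0, 0, 0, 0, 0, 0]
}}

```text
time_s: 37.65
eef_pos: [0.5175, -0.1454, 0.1232]
orientation: [1.438, 2.793, -0.002]
ft_force: [3.6, -5.5, 1.1]
width: 0.103
```

```bash
python3 rd.py
```

```text
t 37.95 pos [ 0.5175 -0.1455  0.1232] yaw 125.5 F [ 3.2 -3.9  0.9] Tz [0.527 0.573 0.522 0.532 0.515 0.571] MEAN 0.54
```

Emit:
{"fn": "arm_command", "kwargs": {
  "increments": [0, 0, 0.0003, 0, 0, 4, 0, 0, 0, 0, 0, 0, 0, 0, 0, 0, 0, 0, 0, 0, 0]
}}

```text
time_s: 38.33
eef_pos: [0.5173, -0.1456, 0.1228]
orientation: [1.535, 2.741, -0.002]
ft_force: [3.4, -4.8, 1.2]
width: 0.105
```

```bash
python3 rd.py
```

```text
t 38.625 pos [ 0.5173 -0.1456  0.1228] yaw 121.5 F [ 3.1 -4.3  0.8] Tz [0.61  0.604 0.58  0.602 0.619 0.538] MEAN 0.592
```

Emit:
{"fn": "arm_command", "kwargs": {
  "increments": [0, 0, 0.0002, 0, 0, 2.5, 0, 0, 0, 0, 0, 0, 0, 0, 0, 0, 0, 0, 0, 0, 0.4, 0, 0, 0, 0, 0, 0, 0.4, 0, 0, 0, 0, 0, 0, 0.4, 0, 0, -0.027, 0, 0, 0, 0.4, 0, 0, -0.025, 0, 0, 0, 0.4]
}}

```text
time_s: 39.5
eef_pos: [0.5169, -0.1443, 0.1749]
orientation: [-1.597, -2.703, 0.0]
ft_force: [0.3, -0.5, -0.0]
width: 0.397
```

```bash
python3 st.py
python3 - <<'E'
from h import *
from plant import env
rows(env,[.5317,-.0588,.175],114,0.4)
E
```

```text
t 39.5 pos [ 0.5169 -0.1443  0.1749] yaw 118.9 w 0.397 F [ 0.3 -0.5 -0. ] Ftool [-0.6  0.1  0. ] T [ 0.048 -0.009  0.029] j7 0.53
n 2 end [ 0.5317 -0.0588  0.175 ]
0.0339, 0.0271, -0.0001, -0.1, -0.1, 2.4, 0.4, 0.035, 0.0256, -0, 0, 0, 2.5, 0.4
```

Emit:
{"fn": "arm_command", "kwargs": {
  "increments": [0.0339, 0.0271, 0, 0, 0, 2.5, 0.4, 0.035, 0.0256, 0, 0, 0, 2.5, 0.4, 0, 0, 0, 0, 0, 0, 0.4, 0, 0, 0, 0, 0, 0, 0.4]
}}

```text
time_s: 40.0
eef_pos: [0.5319, -0.0595, 0.1743]
orientation: [-1.714, -2.632, 0.001]
ft_force: [0.1, -0.9, -0.4]
width: 0.4
```

```bash
python3 look.py w9; python3 st.py
```

```text
axis px [282 259]
crop 192 179
t 40.05 pos [ 0.5319 -0.0602  0.1743] yaw 113.8 w 0.403 F [ 0.5 -0.7  0.3] Ftool [-0.9  0.2 -0.3] T [-0.004 -0.052  0.058] j7 0.27
```

View pics/w9.png

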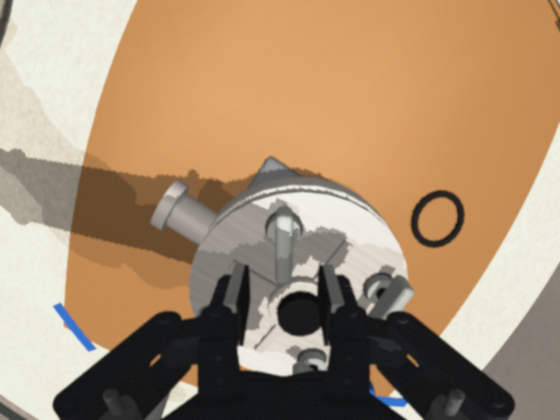

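Emit:
{"fn": "arm_command", "kwargs": {
  "increments": [0.001, 0.0003, 0.025, 0, 0, 0, 0.4, 0, 0, 0.025, 0, 0, 0, 0.4, 0, 0, 0, 0, 0, 0, 0.4, 0, 0, 0, 0, 0, 0, 0, 0, 0, 0, 0, 0, 0, 0, 0, 0, 0, 0, 0, 0, 0, 0, 0, 0, 0, 0, 0, 0]
}}

```text
time_s: 40.92
eef_pos: [0.5321, -0.059, 0.1249]
orientation: [1.715, 2.631, -0.001]
ft_force: [-2.1, -4.7, 0.2]
width: 0.101
```

```bash
python3 st.py
```

```text
t 40.925 pos [ 0.5321 -0.059   0.1249] yaw 113.8 w 0.101 F [-2.1 -4.7  0.2] Ftool [-3.4 -3.8 -0.2] T [-0.887  0.454 -0.033] j7 0.23
```

Emit:
{"fn": "arm_command", "kwargs": {
  "increments": [0, 0, 0, 0, 0, 8, 0, 0, 0, 0.0004, 0, 0, 7, 0, 0, 0, 0, 0, 0, 0, 0, 0, 0, 0, 0, 0, 0, 0]
}}

```text
time_s: 41.42
eef_pos: [0.5314, -0.0591, 0.1241]
orientation: [2.043, 2.387, -0.004]
ft_force: [-4.0, -5.3, 0.8]
width: 0.101
```

```bash
python3 rd.py
```

```text
t 41.725 pos [ 0.5314 -0.0592  0.1241] yaw 98.9 F [-3.4 -4.7  0.9] Tz [0.436 0.392 0.371 0.479 0.4   0.425] MEAN 0.417
```

Emit:
{"fn": "arm_command", "kwargs": {
  "increments": [0, 0, 0.0006, 0, 0, 8, 0, 0, 0, 0, 0, 0, 0, 0, 0, 0, 0, 0, 0, 0, 0]
}}

```text
time_s: 42.1
eef_pos: [0.531, -0.0592, 0.1234]
orientation: [-2.204, -2.238, 0.005]
ft_force: [-4.7, -5.4, 1.2]
width: 0.102
```

```bash
python3 rd.py
```

```text
t 42.4 pos [ 0.531  -0.0592  0.1233] yaw 90.9 F [-4.5 -5.2  1.1] Tz [0.446 0.489 0.43  0.484 0.418 0.441] MEAN 0.451
```

Need about +0.15: ~20°; step 10, then 6.

Emit:
{"fn": "arm_command", "kwargs": {
  "increments": [0, 0, 0.0008, 0, 0, 10, 0, 0, 0, 0, 0, 0, 0, 0, 0, 0, 0, 0, 0, 0, 0]
}}

```text
time_s: 42.78
eef_pos: [0.5306, -0.0592, 0.1224]
orientation: [-2.39, -2.038, 0.006]
ft_force: [-5.2, -4.6, 0.9]
width: 0.1
```

```bash
python3 rd.py
```

```text
t 43.075 pos [ 0.5306 -0.0592  0.1224] yaw 80.9 F [-5.4 -5.1  1. ] Tz [0.524 0.554 0.525 0.557 0.505 0.519] MEAN 0.531
```

Emit:
{"fn": "arm_command", "kwargs": {
  "increments": [0, 0, 0.0004, 0, 0, 6, 0, 0, 0, 0, 0, 0, 0, 0, 0, 0, 0, 0, 0, 0, 0]
}}

```text
time_s: 43.45
eef_pos: [0.5303, -0.0591, 0.1219]
orientation: [-2.493, -1.91, 0.006]
ft_force: [-5.8, -4.9, 1.1]
width: 0.103
```

```bash
python3 rd.py
```

```text
t 43.75 pos [ 0.5303 -0.0591  0.1219] yaw 74.9 F [-5.9 -5.4  1.2] Tz [0.638 0.625 0.636 0.547 0.619 0.593] MEAN 0.61
```

Emit:
{"fn": "arm_command", "kwargs": {
  "increments": [0, 0, 0, 0, 0, 0, 0.4, 0, 0, 0, 0, 0, 0, 0.4, 0, 0, 0, 0, 0, 0, 0.4, 0, 0, -0.028, 0, 0, 0, 0.4, 0, 0, -0.025, 0, 0, 0, 0.4]
}}

```text
time_s: 44.38
eef_pos: [0.5324, -0.0577, 0.1761]
orientation: [-2.495, -1.909, -0.001]
ft_force: [0.9, 0.4, -0.7]
width: 0.4
```

```bash
python3 st.py
python3 - <<'E'
from h import *
from plant import env
rows(env,[.6026,-.1583,.175],157,0.4)
E
```

```text
t 44.375 pos [ 0.5324 -0.0577  0.1761] yaw 74.9 w 0.4 F [ 0.9  0.4 -0.7] Ftool [0.6 0.7 0.8] T [-0.051 -0.056 -0.026] j7 -0.35
n 8 end [ 0.6026 -0.1583  0.175 ]
-0.0098, 0.0117, 0.0001, 0, -0, -10.3, 0.4, -0.0118, 0.0098, 0.0002, 0, -0, -10.2, 0.4, -0.0134, 0.0076, 0.0001, 0, -0, -10.3, 0.4, -0.0145, 0.005, 0.0002, 0, -0, -10.3, 0.4, -0.0151, 0.0024, 0.0001, 0, -0, -10.2, 0.4, -0.0154, -0.0003, 0.0001, 0, -0, -10.3, 0.4, -0.015, -0.0031, 0.0002, 0, -0, -10.3, 0.4, -0.0142, -0.0057, 0.0001, 0, 0, -10.2, 0.4
```

Emit:
{"fn": "arm_command", "kwargs": {
  "increments": [-0.0098, 0.0117, 0, 0, 0, -10.3, 0.4, -0.0118, 0.0098, 0, 0, 0, -10.2, 0.4, -0.0134, 0.0076, 0, 0, 0, -10.3, 0.4, -0.0145, 0.005, 0, 0, 0, -10.3, 0.4, -0.0151, 0.0024, 0.0005, 0, 0, -10.2, 0.4, -0.0154, -0.0003, 0.0005, 0, 0, -10.3, 0.4, -0.015, -0.0031, 0, 0, 0, -10.3, 0.4, -0.0142, -0.0057, 0, 0, 0, -10.2, 0.4, 0, 0, 0, 0, 0, 0, 0.4, 0, 0, 0, 0, 0, 0, 0.4]
}}

```text
time_s: 45.62
eef_pos: [0.6021, -0.1579, 0.1743]
orientation: [-0.633, -3.077, -0.001]
ft_force: [0.7, 0.5, -0.1]
width: 0.4
```

```bash
python3 look.py w10; python3 st.py
```

```text
axis px [283 259]
crop 193 179
t 45.675 pos [ 0.6021 -0.1577  0.1744] yaw 156.8 w 0.401 F [-0.   1.   0.3] Ftool [ 0.4  0.9 -0.3] T [ 0.02   0.024 -0.009] j7 1.12
```

View pics/w10.png

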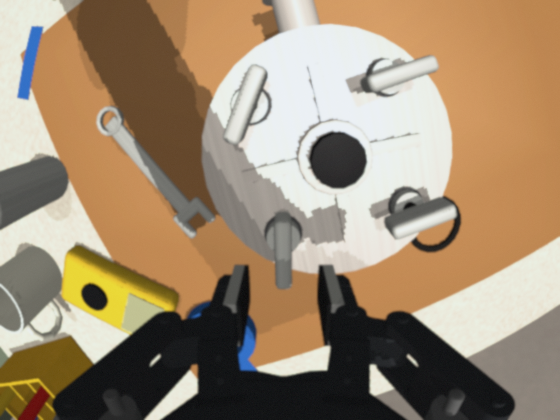

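Aligned; same sequence on nut 4.

Emit:
{"fn": "arm_command", "kwargs": {
  "increments": [0, 0.0006, 0.025, 0, 0, 0, 0.4, 0, 0, 0.025, 0, 0, 0, 0.4, 0, 0, 0, 0, 0, 0, 0.4, 0, 0, 0, 0, 0, 0, 0, 0, 0, 0, 0, 0, 0, 0, 0, 0, 0, 0, 0, 0, 0, 0, 0, 0, 0, 0, 0, 0]
}}

```text
time_s: 46.55
eef_pos: [0.603, -0.1584, 0.125]
orientation: [0.628, 3.077, -0.0]
ft_force: [-0.0, -0.9, 1.2]
width: 0.102
```

```bash
python3 st.py
```

```text
t 46.55 pos [ 0.603  -0.1584  0.125 ] yaw 156.9 w 0.102 F [-0.  -0.9  1.2] Ftool [-0.4 -0.9 -1.2] T [-0.153 -0.098  0.05 ] j7 1.09
```

Emit:
{"fn": "arm_command", "kwargs": {
  "increments": [0, 0, 0, 0, 0, 8, 0, 0, 0, 0.0004, 0, 0, 7, 0, 0, 0, 0, 0, 0, 0, 0, 0, 0, 0, 0, 0, 0, 0]
}}

```text
time_s: 47.05
eef_pos: [0.6029, -0.1586, 0.1243]
orientation: [1.021, 2.97, -0.001]
ft_force: [0.9, -2.9, -0.1]
width: 0.104
```

```bash
python3 rd.py
```

```text
t 47.35 pos [ 0.6029 -0.1586  0.1242] yaw 141.9 F [ 1.  -3.3  0.7] Tz [0.38  0.386 0.425 0.418 0.418 0.387] MEAN 0.402
```

Emit:
{"fn": "arm_command", "kwargs": {
  "increments": [0, 0, 0.0006, 0, 0, 8, 0, 0, 0, 0, 0, 0, 0, 0, 0, 0, 0, 0, 0, 0, 0]
}}

```text
time_s: 47.72
eef_pos: [0.6028, -0.1586, 0.1236]
orientation: [1.225, 2.892, -0.001]
ft_force: [2.5, -5.1, 1.3]
width: 0.101
```

```bash
python3 rd.py
```

```text
t 48.025 pos [ 0.6028 -0.1586  0.1235] yaw 134.1 F [ 1.2 -5.   1. ] Tz [0.415 0.451 0.484 0.471 0.473 0.465] MEAN 0.46
```

Emit:
{"fn": "arm_command", "kwargs": {
  "increments": [0, 0, 0.0008, 0, 0, 10, 0, 0, 0, 0, 0, 0, 0, 0, 0, 0, 0, 0, 0, 0, 0]
}}

```text
time_s: 48.4
eef_pos: [0.6026, -0.1588, 0.1227]
orientation: [1.473, 2.774, -0.001]
ft_force: [1.3, -5.2, -0.3]
width: 0.101
```

```bash
python3 rd.py
```

```text
t 48.7 pos [ 0.6026 -0.1587  0.1227] yaw 124.1 F [ 1.3 -5.1  1.5] Tz [0.503 0.518 0.507 0.536 0.559 0.572] MEAN 0.532
```

Emit:
{"fn": "arm_command", "kwargs": {
  "increments": [0, 0, 0.0004, 0, 0, 6, 0, 0, 0, 0, 0, 0, 0, 0, 0, 0, 0, 0, 0, 0, 0]
}}

```text
time_s: 49.08
eef_pos: [0.6026, -0.1588, 0.1223]
orientation: [1.616, 2.693, -0.001]
ft_force: [1.5, -5.6, 0.0]
width: 0.101
```

```bash
python3 rd.py
```

```text
t 49.375 pos [ 0.6026 -0.1588  0.1223] yaw 118.1 F [ 1.4 -5.1  1. ] Tz [0.529 0.637 0.603 0.532 0.586 0.614] MEAN 0.584
```

Emit:
{"fn": "arm_command", "kwargs": {
  "increments": [0, 0, 0.0002, 0, 0, 2, 0, 0, 0, 0, 0, 0, 0, 0, 0, 0, 0, 0, 0, 0, 0.4, 0, 0, 0, 0, 0, 0, 0.4, 0, 0, 0, 0, 0, 0, 0.4, 0, 0, -0.028, 0, 0, 0, 0.4, 0, 0, -0.025, 0, 0, 0, 0.4]
}}

```text
time_s: 50.25
eef_pos: [0.6023, -0.1576, 0.1754]
orientation: [-1.665, -2.663, -0.0]
ft_force: [-0.2, 0.3, -0.1]
width: 0.399
```

```bash
python3 st.py
python3 - <<'E'
from h import *
from plant import env
rows(env,[.6175,-.0705,.175],86.5,0.4)
E
```

```text
t 50.25 pos [ 0.6023 -0.1576  0.1754] yaw 116.0 w 0.399 F [-0.2  0.3 -0.1] Ftool [ 0.3 -0.   0.1] T [ 0.056 -0.043  0.032] j7 0.48
n 3 end [ 0.6175 -0.0705  0.175 ]
0.0239, 0.0173, 0.0002, -0, -0.1, 9.8, 0.4, 0.0264, 0.0129, 0.0001, -0, 0, 9.8, 0.4, 0.0283, 0.0082, 0.0001, -0, 0, 9.9, 0.4
```

Emit:
{"fn": "arm_command", "kwargs": {
  "increments": [0.0239, 0.0173, 0, 0, 0, 9.8, 0.4, 0.0264, 0.0129, 0, 0, 0, 9.8, 0.4, 0.0283, 0.0082, 0, 0, 0, 9.8, 0.4, 0, 0, 0, 0, 0, 0, 0.4, 0, 0, 0, 0, 0, 0, 0.4]
}}

```text
time_s: 50.88
eef_pos: [0.6175, -0.0716, 0.1748]
orientation: [-2.286, -2.155, 0.001]
ft_force: [0.6, -0.9, 0.7]
width: 0.399
```

```bash
python3 look.py w11; python3 st.py
```

```text
axis px [281 259]
crop 191 179
t 50.925 pos [ 0.6174 -0.0724  0.1749] yaw 86.6 w 0.401 F [-0.6  0.3 -0.1] Ftool [ 0.3 -0.6  0.1] T [-0.015  0.049  0.009] j7 -0.13
```

View pics/w11.png

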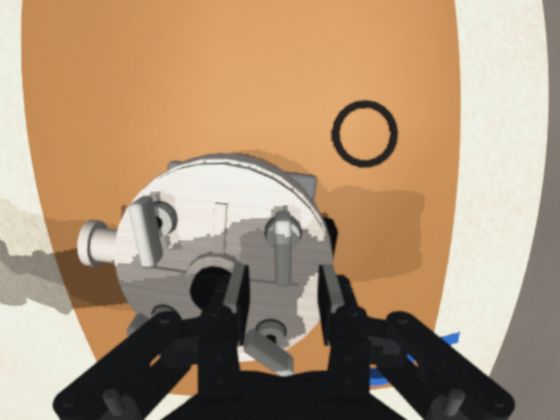

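Emit:
{"fn": "arm_command", "kwargs": {
  "increments": [0.0012, 0, 0.025, 0, 0, 0, 0.4, 0, 0, 0.026, 0, 0, 0, 0.4, 0, 0, 0, 0, 0, 0, 0.4, 0, 0, 0, 0, 0, 0, 0, 0, 0, 0, 0, 0, 0, 0, 0, 0, 0, 0, 0, 0, 0, 0, 0, 0, 0, 0, 0, 0]
}}

```text
time_s: 51.8
eef_pos: [0.6174, -0.0705, 0.1243]
orientation: [2.288, 2.153, -0.001]
ft_force: [-3.9, -2.0, 1.3]
width: 0.104
```

```bash
python3 st.py
```

```text
t 51.8 pos [ 0.6174 -0.0705  0.1243] yaw 86.5 w 0.104 F [-3.9 -2.   1.3] Ftool [-2.2 -3.8 -1.3] T [-0.371  0.842 -0.044] j7 -0.15
```

Emit:
{"fn": "arm_command", "kwargs": {
  "increments": [0, 0, 0, 0, 0, 8, 0, 0, 0, 0, 0, 0, 7, 0, 0, 0, 0, 0, 0, 0, 0, 0, 0, 0, 0, 0, 0, 0]
}}

```text
time_s: 52.3
eef_pos: [0.6177, -0.0705, 0.1241]
orientation: [2.546, 1.839, -0.001]
ft_force: [-3.6, -3.2, 0.9]
width: 0.102
```

```bash
python3 rd.py
```

```text
t 52.6 pos [ 0.6177 -0.0705  0.124 ] yaw 71.6 F [-3.7 -3.7  0.8] Tz [0.56  0.567 0.548 0.572 0.583 0.607] MEAN 0.573
```

Emit:
{"fn": "arm_command", "kwargs": {
  "increments": [0, 0, 0.0003, 0, 0, 4, 0, 0, 0, 0, 0, 0, 0, 0, 0, 0, 0, 0, 0, 0, 0]
}}

```text
time_s: 52.98
eef_pos: [0.6178, -0.0705, 0.1237]
orientation: [2.61, 1.748, -0.001]
ft_force: [-3.6, -4.0, 0.8]
width: 0.106
```

```bash
python3 rd.py
```

```text
t 53.275 pos [ 0.6178 -0.0704  0.1237] yaw 67.6 F [-3.3 -4.   0.9] Tz [0.679 0.61  0.633 0.61  0.621 0.67 ] MEAN 0.637
```

Emit:
{"fn": "arm_command", "kwargs": {
  "increments": [0, 0, 0, 0, 0, 0, 0.4, 0, 0, 0, 0, 0, 0, 0.4, 0, 0, 0, 0, 0, 0, 0.4, 0, 0, -0.027, 0, 0, 0, 0.4, 0, 0, -0.025, 0, 0, 0, 0.4]
}}

```text
time_s: 53.9
eef_pos: [0.6181, -0.0695, 0.1763]
orientation: [-2.611, -1.746, -0.001]
ft_force: [-0.0, -0.3, 0.6]
width: 0.401
```

```bash
python3 st.py
python3 - <<'E'
from h import *
from plant import env
rows(env,[.5176,-.1452,.175],134.5,0.4)
E
```

```text
t 53.9 pos [ 0.6181 -0.0695  0.1763] yaw 67.6 w 0.401 F [-0.  -0.3  0.6] Ftool [-0.2  0.1 -0.6] T [ 0.025 -0.047  0.045] j7 -0.43
n 7 end [ 0.5176 -0.1452  0.175 ]
-0.0155, -0.0091, 0.0002, 0, -0, -9.6, 0.4, -0.0137, -0.0116, 0.0002, 0, -0, -9.5, 0.4, -0.0116, -0.0137, 0.0001, 0, -0, -9.6, 0.4, -0.0092, -0.0155, 0.0002, 0, -0, -9.6, 0.4, -0.0065, -0.0167, 0.0002, 0, -0, -9.5, 0.4, -0.0036, -0.0176, 0.0002, 0, -0, -9.6, 0.4, -0.0007, -0.018, 0.0002, 0, -0, -9.5, 0.4
```

Nut 1 reads 0.637, within limits. On to the nut 3 check.

Emit:
{"fn": "arm_command", "kwargs": {
  "increments": [-0.0155, -0.0091, 0, 0, 0, -9.6, 0.4, -0.0137, -0.0116, 0.0005, 0, 0, -9.5, 0.4, -0.0116, -0.0137, 0.0005, 0, 0, -9.6, 0.4, -0.0092, -0.0155, 0, 0, 0, -9.6, 0.4, -0.0065, -0.0167, 0, 0, 0, -9.5, 0.4, -0.0036, -0.0176, 0, 0, 0, -9.6, 0.4, -0.0007, -0.018, 0, 0, 0, -9.5, 0.4, 0, 0, 0, 0, 0, 0, 0.4, 0, 0, 0, 0, 0, 0, 0.4]
}}

```text
time_s: 55.02
eef_pos: [0.5182, -0.145, 0.175]
orientation: [1.22, 2.894, 0.001]
ft_force: [0.6, -0.2, -0.0]
width: 0.399
```

```bash
python3 look.py w12; python3 st.py
```

```text
axis px [282 258]
crop 192 178
t 55.075 pos [ 0.5183 -0.1448  0.1749] yaw 134.3 w 0.402 F [ 0.1  0.9 -0.1] Ftool [0.6 0.7 0.1] T [-0.03  -0.051 -0.005] j7 0.8
```

View pics/w12.png

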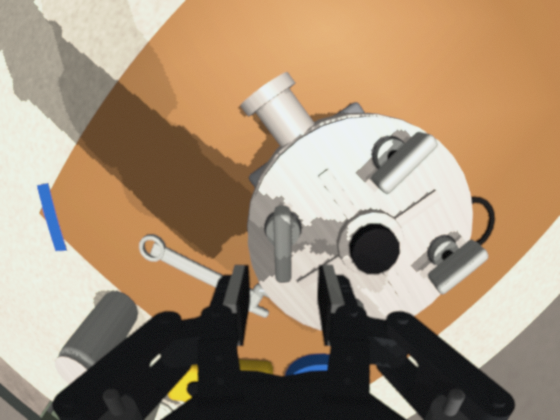

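Emit:
{"fn": "arm_command", "kwargs": {
  "increments": [0, 0, 0.025, 0, 0, 0, 0.4, 0, 0, 0.0265, 0, 0, 0, 0.4, 0, 0, 0, 0, 0, 0, 0.4, 0, 0, 0, 0, 0, 0, 0, 0, 0, 0, 0, 0, 0, 0, 0, 0, 0, 0, 0, 0, 0, 0, 0, 0, 0, 0, 0, 0]
}}

```text
time_s: 55.95
eef_pos: [0.5182, -0.1455, 0.1239]
orientation: [1.216, 2.895, 0.001]
ft_force: [0.8, 0.1, 0.2]
width: 0.102
```

```bash
python3 st.py
```

```text
t 55.95 pos [ 0.5182 -0.1455  0.1239] yaw 134.4 w 0.102 F [0.8 0.1 0.2] Ftool [-0.5  0.7 -0.2] T [ 0.059 -0.359  0.017] j7 0.77
```

Emit:
{"fn": "arm_command", "kwargs": {
  "increments": [0, 0, 0, 0, 0, 8, 0, 0, 0, 0, 0, 0, 7, 0, 0, 0, 0, 0, 0, 0, 0, 0, 0, 0, 0, 0, 0, 0]
}}

```text
time_s: 56.45
eef_pos: [0.5175, -0.146, 0.1234]
orientation: [1.58, 2.714, -0.001]
ft_force: [1.0, -2.6, 0.7]
width: 0.103
```

```bash
python3 rd.py
```

```text
t 56.75 pos [ 0.5175 -0.1459  0.1233] yaw 119.5 F [ 0.6 -2.6  0.6] Tz [0.544 0.538 0.521 0.503 0.503 0.451] MEAN 0.51
```

Emit:
{"fn": "arm_command", "kwargs": {
  "increments": [0, 0, 0.0004, 0, 0, 7, 0, 0, 0, 0, 0, 0, 0, 0, 0, 0, 0, 0, 0, 0, 0]
}}

```text
time_s: 57.12
eef_pos: [0.5171, -0.1461, 0.1228]
orientation: [1.744, 2.613, -0.001]
ft_force: [-1.3, -4.6, 1.5]
width: 0.104
```

```bash
python3 rd.py
```

```text
t 57.425 pos [ 0.5171 -0.1461  0.1228] yaw 112.5 F [-0.5 -5.4  0.7] Tz [0.586 0.62  0.556 0.617 0.624 0.601] MEAN 0.601
```

Emit:
{"fn": "arm_command", "kwargs": {
  "increments": [0, 0, 0, 0, 0, 0, 0.4, 0, 0, 0, 0, 0, 0, 0.4, 0, 0, 0, 0, 0, 0, 0.4, 0, 0, -0.027, 0, 0, 0, 0.4, 0, 0, -0.05, 0, 0, 0, 0.4, 0, 0, -0.05, 0, 0, 0, 0.4, 0, 0, 0, 0, 0, 0, 0.4, 0, 0, 0, 0, 0, 0, 0.4]
}}

```text
time_s: 58.42
eef_pos: [0.5169, -0.1454, 0.2493]
orientation: [-1.746, -2.611, 0.0]
ft_force: [0.2, 0.7, -0.9]
width: 0.399
```

```bash
python3 st.py; python3 look.py w13
```

```text
t 58.425 pos [ 0.5169 -0.1454  0.2493] yaw 112.4 w 0.399 F [ 0.2  0.7 -0.9] Ftool [0.6 0.4 0.9] T [-0.019 -0.008 -0.008] j7 0.48
axis px [282 216]
crop 192 136
```

View pics/w13.png

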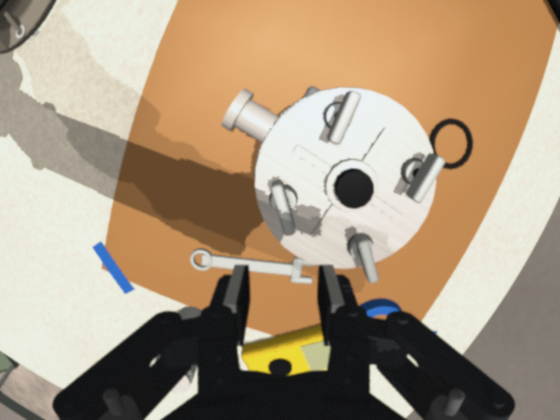

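The picture shows all four nuts in place around the stub at (353,188). The gripper is clear above them and nothing else has moved, so I'm handing in.

```bash
python3 -c "
from plant import env
print(env.job_done())"
```

```text
the job is handed in; nothing more can be done
None
```

All four nuts are tightened crosswise in two rounds and the job is handed in at about 58.5 s. The gripper is open and clear of the pump.

| Nut | Round 1 (N m) | Round 2 (N m) | Touch-up (N m) |
|---|---|---|---|
| 1 | about 0.40 | 0.60 | 0.64 |
| 3 | 0.41 | about 0.60 | 0.60 |
| 2 | 0.41 | 0.61 | not re-checked |
| 4 | 0.41 | about 0.60 | not re-checked |

- **Order:** I did nuts 1 and 3 first, then 2 and 4, in both rounds. Then I went back to 1 and 3, which had dropped to about 0.57 and 0.51 while their neighbours were tightened.
- **Readings:** The torque signal is noisy, with single readings scattering by about 0.03 N m, so these are means of six. The "about" values had a last turn of 2 to 2.5° added after the reading and were not read again. The highest single reading was 0.68 N m, under the 0.8 limit.
- **Not checked:** I did not re-measure nuts 2 and 4 after the touch-up, so they may have lost perhaps 0.02 N m. Cover tilt was never measured directly. From the loads, I estimate at most about 0.0065 rad, against the 0.0095 limit.
- **Final view:** The last wrist picture shows the gripper clear, and none of the other things in view looks moved.

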